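Load a printing block into its chase and the chase into the press

TASK

Set the copper-faced printing block, face up, fully down into the pocket of the green chase while the chase stays on the counter. Then lift the loaded chase by its black bar, lay it flat between the guide rails at the open front end of the press bed, short of the platen, and let go; now take it by its red end tab and slide it in under the platen until it is fully home against the stop, and let go. Leave the silver-faced block, the glue jar, the roll of tape and the ink roller where they are.

Things in the scene. Friction and masses are not known exactly. Their poses are not given: they have to be found in the camera images.
- block_mid (a point): The printing block to load: wooden block 75 x 50 x 42 mm (x, y, z), its top 4 mm a copper plate, about 0.2 kg; starts copper face up on the counter. Point: its centre, 21 mm above its underside; x along the 75 mm side, z out of the copper face. Only its upper 28 mm stand out of the pocket walls: grasp it there, across the 50 mm width. Either way round is right in the pocket.
- spare_mid (a point): The other block, to be left alone: same size and shape, but its face is silver-grey. Point and axes as for the copper block.
- chase_mid (a point): The chase: a green carrier 200 mm long (its x) and 74 mm wide (its y), on an 8 mm base plate, about 0.45 kg empty, starting flat on the counter. Point: on its mid-length and mid-width, 40 mm above its underside. +x is the pocket end, -x the end with the red tab. Loaded, it balances close to its black bar.
- chase_pocket (a point): Centre of the pocket's floor in the chase, 54.5 mm towards +x from the chase's middle and 8 mm above its underside; axes as the chase. The pocket is 79 x 54 mm (x, y), 2 mm clear of the block all round; its walls rise 14 mm above its floor, the upper 6 mm sloping outwards as a lead-in about 3 mm wide.
- chase_bar (a point): Centre of the chase's black carrying bar, 10 mm towards -x from its middle; 12 mm thick (chase x), 70 mm long (chase y), 30 mm high, from 50 to 80 mm above the chase's underside, on two posts. The loaded block's face is 50 mm above the chase's underside, so fingers staying above that pass over it. Axes as the chase.
- chase_tab (a point): Centre of the red end tab of the chase, 85 mm towards -x from its middle; an upright 22 mm (chase x) by 12 mm (chase y), from 20 to 65 mm above the chase's underside; it stands on a dark steel bar across the end, 74 mm wide, whose top is 22 mm above the underside. Axes as the chase.
- press_home (a point): Bench press, fixed to the counter. Point: where the middle of the chase's underside lies when home, on the bed's top face 20 mm above the counter; +x is the way in (chase pocket end first, its x along this x). The stop stands 100 mm towards +x; the bed reaches 205 mm towards -x, its open front end. Guide rails on both sides run the whole length from the front end to the stop.
- press_put (a point): Middle of the bed's open front part, on the bed's top, 100 mm short of home; axes as home. The chase may be laid with its middle 60 to 115 mm short of home; farther in, a gripper on the black bar may hit the press. The channel between the rails is 80 mm wide at the bottom (3 mm clear of the chase each side) and flares to about 92 mm at the rail tops, 21 mm above the bed.
- press_platen (a point): Middle of the press platen's underside, 65 mm above the bed. The platen is a grey plate that begins 10 mm from home towards +x and is 95 mm long, 120 mm wide; its two columns stand at x = 55 mm, y = +-78 mm from home. With crosshead and hand wheel the press stands 230 mm above the counter. Nothing on it needs to be moved.
- glue_mid (a point): White jar, bystander, 72 mm across and 100 mm high; point at its centre.
- tape_mid (a point): Roll of yellow tape lying flat, bystander, 90 mm across, 25 mm high; point at its centre.
- brayer_mid (a point): Ink roller with a wooden handle lying on the counter, bystander, about 150 mm long and 100 mm wide; point near its middle, 18 mm above the counter.

How it is judged:
On the way, in this order (a step that is already met when the one before it is completed fails the run):
1. the copper block is seated face up in the pocket and released, the chase still on the counter (horizontal distance between block_mid and chase_pocket below 0.006 m and z of block_mid in the frame of chase_pocket between 0.018 and 0.024 m and angle between block_mid's own z axis and vertical below 0.1 rad and contact force between the fingers and block below 0.2 N and height (world z) of chase_mid below 0.046 m), for 0.2 s.
2. the loaded chase lies flat between the rails, 50 to 125 mm short of home, released (x of chase_mid in the frame of press_home between -0.125 and -0.05 m and y of chase_mid in the frame of press_home between -0.006 and 0.006 m and z of chase_mid in the frame of press_home below 0.044 m and angle between chase_mid's own z axis and vertical below 0.04 rad and horizontal distance between block_mid and chase_pocket below 0.006 m and contact force between the fingers and chase below 0.2 N), for 0.2 s.
At the end, for the whole second after the job is handed in: The chase lies flat on the press bed between the rails, pocket end in, within 5 mm of home against the stop and 6 mm sideways and 0.06 rad of straight; the copper block sits face up on the pocket's floor (within 3 mm in height, 6 mm sideways); both are released and at rest (x of chase_mid in the frame of press_home between -0.005 and 0.005 m and y of chase_mid in the frame of press_home between -0.006 and 0.006 m and z of chase_mid in the frame of press_home below 0.044 m and angle between chase_mid's own z axis and vertical below 0.04 rad and angle between the x axis of chase_mid and the x axis of press_home, either way round below 0.06 rad and horizontal distance between block_mid and chase_pocket below 0.006 m and z of block_mid in the frame of chase_pocket between 0.018 and 0.024 m and angle between block_mid's own z axis and vertical below 0.1 rad and linear speed of each of chase, block below 0.02 m/s); the robot touches nothing.
It fails at once if the silver-faced block is moved more than 30 mm (distance of spare_mid from where it was at the start of the episode above 0.03 m).
It fails at once if the glue jar is moved more than 30 mm or tipped (distance of glue_mid from where it was at the start of the episode above 0.03 m or angle between glue_mid's own z axis and vertical above 0.5 rad).
It fails at once if the tape roll is moved more than 30 mm (distance of tape_mid from where it was at the start of the episode above 0.03 m).
It fails at once if the ink roller is moved more than 30 mm (distance of brayer_mid from where it was at the start of the episode above 0.03 m).
It also fails if it takes over 72 s, if anything falls off the work surface, if the arm or the gripper's body presses on something with over 40 N, if the wrist force passes 120 N, or if a joint passes its speed limit or range.

ROBOT

A 6-joint arm with a two-finger parallel gripper is mounted at the origin on the work surface. World frame = base frame: x ahead of the robot, y to its left, z up, the work surface at z = 0. Lengths are in m, angles in rad, forces in N, time in s.
With the tool pointing down it reaches from about 0.375 to 0.9 m from the base axis. Payload 3.1 kg.
Tool frame: the origin (TCP) lies midway between the tips of the shut fingers; the grasp point (between the pads) lies manip.grip_depth behind it (manip.grip_depth is the distance from the TCP to the grasp point, in m); z points along the fingers, y is the direction in which the jaws open and shut (so a half turn about z gives the same grasp; the last joint's range is limited). The gripper opens to 85 mm and grips with 20 to 120 N. Pads are 22 mm wide; open, the fingers measure 114 mm over their backs; the gripper's body (76 mm by 85 mm) begins 54 mm behind the grasp point. The pads swing forward as they close: fully open they stand 13 mm farther back than shut.
Start: joints at [1.103, 0.527, 1.433, -0, 1.181, -0.178], TCP at [0.178, 0.599, 0.231] pointing down, gripper open.
Joint ranges: [-3.08, 3.08], [-0.75, 2.2], [0.22, 2.44], [-1.43, 4.57], [0, 2.65], [-2.85, 2.85]. Speed limits (rad/s): [2.79, 2.79, 3.14, 3.14, 3.14, 3.14].

INTERFACE

Orientations are given as a unit quaternion [x, y, z, w].
In Python, from station import manip, vision gives the robot as it stands.
- The arm moves only by the shell command python3 -m crank 'ROWS' [FORCE]. ROWS is JSON, a list of rows, each an object with "grip": the closure, from 0 (fully open) to 1 (shut); "offset": the shift along the tool's x, y, z in mm, a list of three; "angular": the turn, a rotation vector about the tool's x, y, z in degrees, a list of three. A call has 1 to 10 rows; each row is the pose to reach, as a shift and turn from the pose commanded when the call began, along the tool's axes at that moment; what a row does not reach only later rows make up. A row lasts 1/10 s, in which the tool goes at most 50 mm and 8.59 degrees, less where a joint would pass 70% of its speed; a pose out of reach is approached as far as the arm can. A call with a gripper value outside its range is refused whole. The fingers move at their own pace and stop on an object; FORCE is the grip in N (left out, the last holds). Time passes only in rows, so rows that repeat a pose let the fingers close. It gives the time, the measured TCP pose, the force and the opening at its end, in the units of the state.
- manip.sense(): the state, without advancing time (a new reading comes with each control period).
- vision.snapshot(name): name is "scene" or "top" or "wrist"; returns a dict with "pixels" (384x512x3 uint8, red, green, blue), "intrinsics" (3x3 intrinsics, pixels), "R" (3x3) and "t" (3): a world point X has camera coordinates R X + t. Camera axes: x right, y down, z forward; pixel columns grow to the right and rows downward; lengths in m; the calibration is good to about 2 mm. The wrist camera is an equidistant fisheye: a pixel r from the principal point sees the ray r / f radians off the axis. A picture is of the moment at which its call begins. There is no depth.
- manip.sign_off(): hands the job in, once; it reports no verdict.
The state is a dict: "t": time; "q": joint angles; "qd": joint speeds; "tau": joint torques, N m; "tcp_pos": TCP position; "tool_rot": TCP orientation; "force": force on the tool from outside, world axes, zero at the start; "ft_torque": the same for the moment, N m; "finger_gap": opening from 0.0 (shut) to 1.0 (fully open).
Only numpy, scipy, OpenCV 4.12 (cv2) and the standard library are available. Lean on these libraries where they do the work, as an engineer would, in place of code of your own. Each camera call takes 0.05 s, during which the arm holds its last target.

## Working session

There is one attempt and no reset: what is moved stays moved. The work goes in short steps, Python scripts to look and compute and a shell command to move; the robot and the scene stay as the last step left them, time stands still between calls to the robot, and variables do not carry over. Pictures are saved under pics/ and viewed, and the job is handed in when it is done.

```bash
ls; mkdir -p pics
python3 - <<'E'
from station import manip, vision
import cv2
print(manip.grip_depth, manip.sense())
for n in ["scene","top","wrist"]:
    s=vision.snapshot(n); cv2.imwrite(f"pics/{n}0.png",s["pixels"][:,:,::-1]); print(n,s["intrinsics"],s["R"],s["t"])
E
```

```text
pics
0.0187 {'t': 0.0, 'q': array([ 1.10352128e+00,  5.28499630e-01,  1.43391048e+00,  1.44003413e-05,
        1.18140361e+00, -1.78494896e-01]), 'qd': array([ 0.00109046,  0.00120817, -0.00142992,  0.00209352, -0.00056363,
       -0.0002898 ]), 'tau': array([ 1.14545583e-04, -4.42349946e+01, -1.78022522e+01, -2.47319131e-04,
        8.59510998e-03, -2.46893652e-07]), 'tcp_pos': array([0.17762362, 0.59847504, 0.23031047]), 'tool_rot': array([ 1.43891504e-01,  9.89592846e-01, -1.05103418e-03, -3.58690959e-04]), 'force': array([0.0667771 , 0.05415207, 0.56996992]), 'ft_torque': array([0.0228852 , 0.0341129 , 0.01385704]), 'finger_gap': 0.9994165743595985}
scene [[481.14968513   0.         248.24536014]
 [  0.         481.14968513 191.52784279]
 [  0.           0.           1.        ]] [[-0.78139957  0.62395174 -0.00994661]
 [ 0.52474015  0.64835952 -0.55161373]
 [-0.33773137 -0.43625012 -0.83404038]] [ 0.44091264 -0.27980554  1.71154691]
top [[427.43574605   0.         263.79025591]
 [  0.         427.43574605 181.46514731]
 [  0.           0.           1.        ]] [[ 1.62973469e-03 -9.99969554e-01 -7.63124785e-03]
 [-9.93213237e-01 -7.31141457e-04 -1.16305339e-01]
 [ 1.16296218e-01  7.76900323e-03 -9.93184188e-01]] [0.03355644 0.60867213 1.2645181 ]
wrist [[297.31863964   0.         258.63277898]
 [  0.         297.31863964 188.15623946]
 [  0.           0.           1.        ]] [[ 0.28481661  0.95857951 -0.00219824]
 [ 0.91393169 -0.27085752  0.30226656]
 [ 0.28915112 -0.08809957 -0.95322091]] [-0.62324869 -0.04023188  0.38025867]
```

View pics/top0.png

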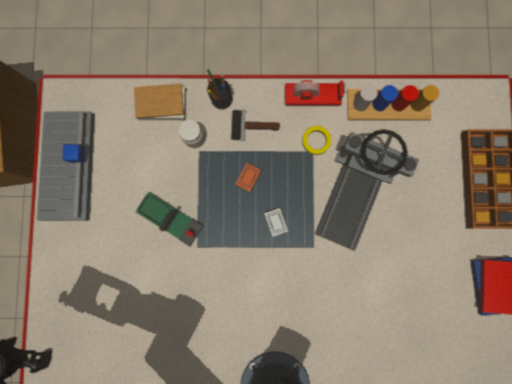

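View pics/scene0.png

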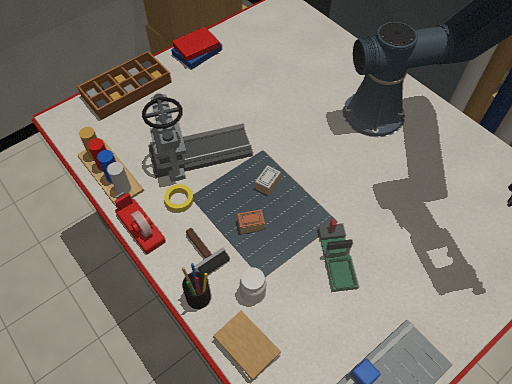

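View pics/wrist0.png

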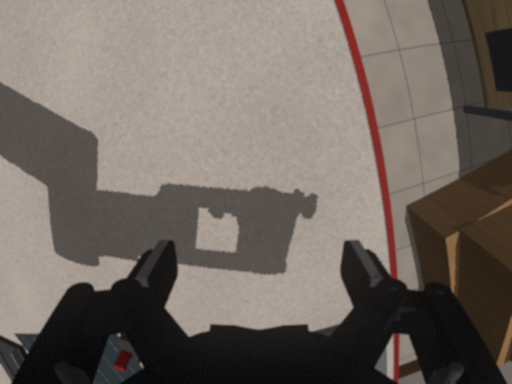

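```bash
cat > h.py <<'E'
import numpy as np, cv2
from station import manip, vision
def proj(s,X,fish=False):
    X=np.atleast_2d(X); c=X@s["R"].T+s["t"]; K=s["intrinsics"]
    if fish:
        r=np.hypot(c[:,0],c[:,1]); th=np.arctan2(r,c[:,2]); k=th/np.maximum(r,1e-9)
        return np.c_[K[0,0]*c[:,0]*k+K[0,2],K[1,1]*c[:,1]*k+K[1,2]]
    return np.c_[K[0,0]*c[:,0]/c[:,2]+K[0,2],K[1,1]*c[:,1]/c[:,2]+K[1,2]]
def back(s,uv,z,fish=False):
    uv=np.atleast_2d(np.asarray(uv,float)); K=s["intrinsics"]
    a=(uv[:,0]-K[0,2])/K[0,0]; b=(uv[:,1]-K[1,2])/K[1,1]
    if fish:
        th=np.hypot(a,b); k=np.sin(th)/np.maximum(th,1e-9); d=np.c_[a*k,b*k,np.cos(th)]
    else: d=np.c_[a,b,np.ones_like(a)]
    D=d@s["R"]; C=-s["R"].T@s["t"]
    return C+D*((z-C[2])/D[:,2])[:,None]
E
python3 - <<'E'
from h import *
for n in ["top","scene"]:
    s=vision.snapshot(n); im=s["pixels"][:,:,::-1]
    np.savez(f"{n}0.npz",**s)
    crops={"top":[(120,120,256,136),(225,105,200,150)],"scene":[(190,150,180,150),(140,85,130,110)]}[n]
    for i,(x,y,w,h) in enumerate(crops):
        k=min(800//w,600//h); cv2.imwrite(f"pics/{n}_c{i}.png",cv2.resize(im[y:y+h,x:x+w],None,fx=k,fy=k,interpolation=cv2.INTER_CUBIC)); print(n,i,k)
E
```

```text
top 0 3
top 1 4
scene 0 4
scene 1 5
```

View pics/top_c0.png

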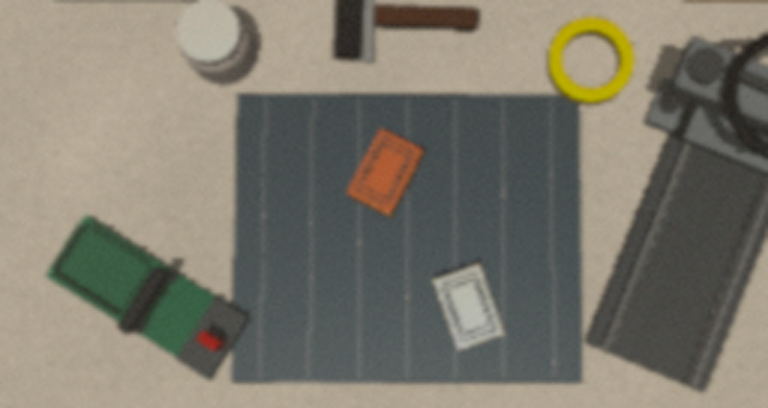

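View pics/top_c1.png

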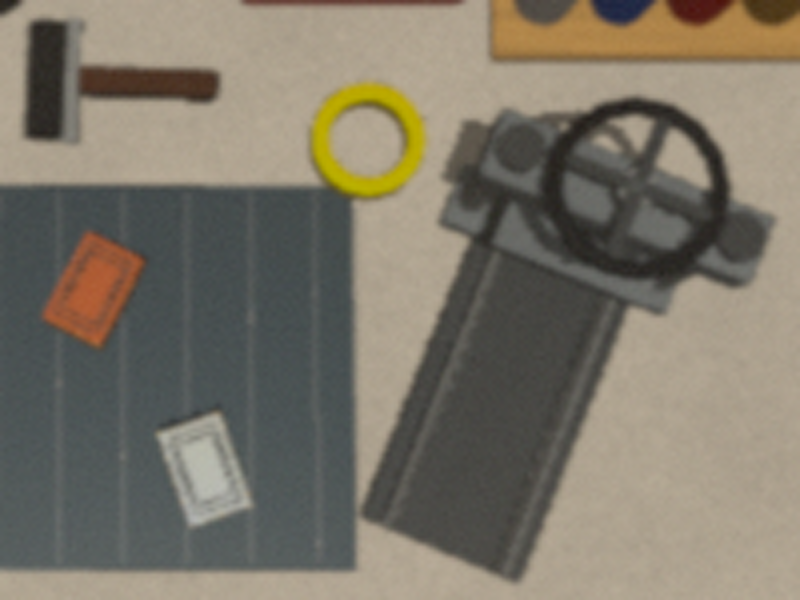

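View pics/scene_c0.png

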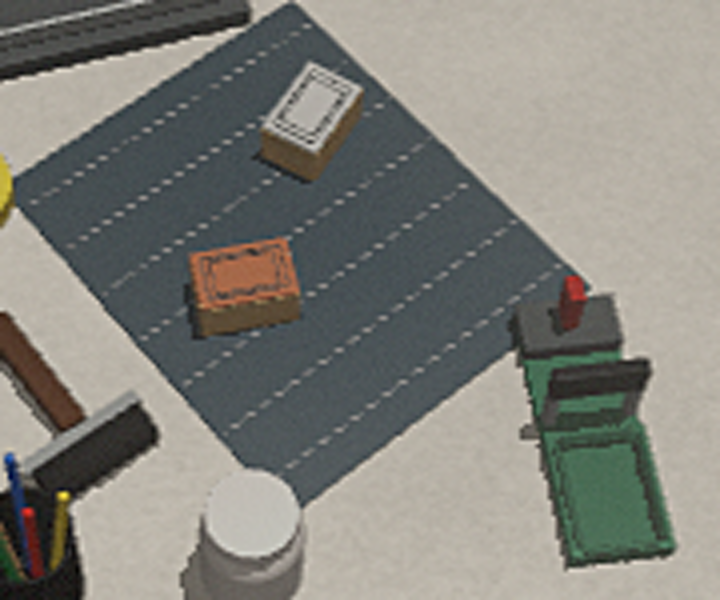

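View pics/scene_c1.png

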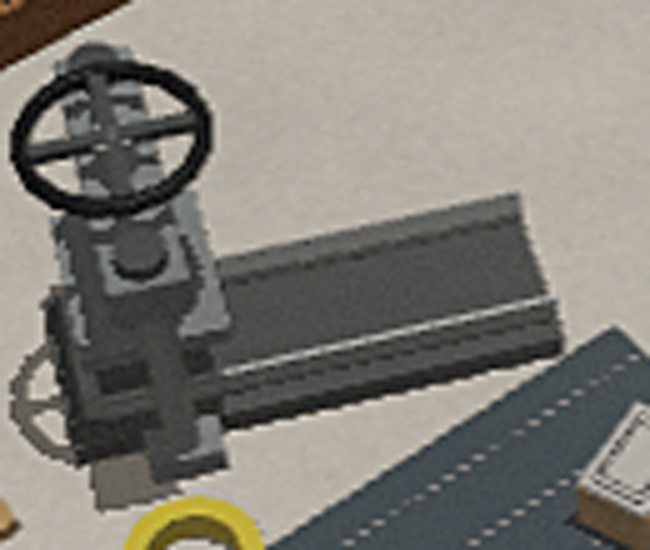

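```bash
cat > m1.py <<'E'
from h import *
from scipy.optimize import least_squares
T=dict(np.load("top0.npz")); S=dict(np.load("scene0.npz"))
hsv=cv2.cvtColor(T["pixels"],cv2.COLOR_RGB2HSV)
m=cv2.inRange(hsv,(5,140,80),(14,255,255)); m[:, :225]=0; m[:,275:]=0; m[:155]=0;m[200:]=0
c=max(cv2.findContours(m,cv2.RETR_EXTERNAL,cv2.CHAIN_APPROX_NONE)[0],key=cv2.contourArea)
box=cv2.boxPoints(cv2.minAreaRect(c)); P=back(T,box,.042); print("block top corners",P.round(4).tolist(),"ctr",P.mean(0), np.linalg.norm(np.diff(P,axis=0),axis=1))
e=[P[1]-P[0],P[2]-P[1]]; e=max(e,key=np.linalg.norm); print("yaw",np.degrees(np.arctan2(e[1],e[0])))
def c0(u,v): return (120+(u+.5)/3-.5,120+(v+.5)/3-.5)
def c1(u,v): return (225+(u+.5)/4-.5,105+(v+.5)/4-.5)
def s0(u,v): return (190+(u+.5)/4-.5,150+(v+.5)/4-.5)
def s1(u,v): return (140+(u+.5)/5-.5,85+(v+.5)/5-.5)
def fit(obs,x0,z0):
    def f(p):
        r=[]
        for s,uv,X in obs:
            c,n=np.cos(p[2]),np.sin(p[2]); w=[p[0]+c*X[0]-n*X[1],p[1]+n*X[0]+c*X[1],X[2]+z0]
            r+=list(proj(s,w)[0]-uv)
        return np.array(r)
    o=least_squares(f,x0,loss="soft_l1"); print(o.x[:2].round(4),np.degrees(o.x[2]).round(2)); print(f(o.x).reshape(-1,2).round(2).tolist()); return o.x
# chase: +x pocket. in top image, pocket up-left => world +x,+y ; +y of chase to left of heading
obs=[(T,c0(88,216),(.1,-.037,.022)),(T,c0(48,275),(.1,.037,.022)),(T,c0(249,316),(-.1,-.037,.022)),(T,c0(211,379),(-.1,.037,.022)),
(T,c0(212,332),(-.085,0,.065)),
(S,s0(673,550),(.1,.037,.022)),(S,s0(567,560),(.1,-.037,.022)),(S,s0(512,312),(-.1,-.037,.022)),(S,s0(613,296),(-.1,.037,.022)),(S,s0(574,278),(-.085,0,.065))]
G=back(T,c0(140,300),.02)[0]; print(G)
fit(obs,[G[0],G[1],1.0],0)
for a in ((362,517),(520,580),(385,525),(500,572)): print(back(T,c1(*a),.041))
a,b=back(T,c1(385,525),.041)[0],back(T,c1(500,572),.041)[0]
print("front mid",(a+b)/2, np.linalg.norm(a-b))
for L in [((362,517),(470,240)),((520,580),(625,308))]:
    p,q=[back(T,c1(*k),.041)[0] for k in L]; print(np.degrees(np.arctan2(*(q-p)[1::-1])))
p=back(T,c0(470,305),.042); print("spare",p)
print("glue",back(T,c0(208,33),.1),"tape",back(T,c0(592,60),.025),"brayer",back(T,c0(355,28),.03),back(T,c0(475,18),.03))
E
python3 m1.py
```

```text
block top corners [[0.5995, 0.1201, 0.042], [0.6657, 0.0879, 0.042], [0.6435, 0.044, 0.042], [0.5777, 0.0764, 0.042]] ctr [0.62158755 0.08209543 0.042     ] [0.07361392 0.04914079 0.07344697]
yaw -25.998489566938645
[0.4928561  0.33165897 0.02      ]
[0.498 0.325] 58.13
[[-1.09, -1.24], [-1.2, -0.44], [-0.17, 0.05], [-0.79, -0.08], [-1.17, 2.53], [-0.11, -1.9], [0.07, -1.33], [-0.4, -2.19], [-1.3, -0.85], [-0.68, 2.11]]
[[ 0.450681   -0.11918633  0.041     ]]
[[ 0.40446292 -0.23578144  0.041     ]]
[[ 0.44479043 -0.13624279  0.041     ]]
[[ 0.41030672 -0.2210865   0.041     ]]
front mid [ 0.42754858 -0.17866464  0.041     ] 0.09158373978022782
-22.023922706852204
-22.4244844050235
spare [[ 0.48775733 -0.00351615  0.042     ]]
glue [[0.75104566 0.25353256 0.1       ]] tape [[ 0.7404343  -0.13034878  0.025     ]] brayer [[0.77304459 0.11456864 0.03      ]] [[ 0.78357783 -0.00947008  0.03      ]]
```

```bash
cat > plan.py <<'E'
import sys
from h import *
from scipy.spatial.transform import Rotation as Ro
# usage: plan.py x y z toolYdeg
st=manip.sense(); R=Ro.from_quat(st["tool_rot"]); M=R.as_matrix()
x,y,z,a=map(float,sys.argv[1:5])
print("t",round(st["t"],2),"tcp",st["tcp_pos"].round(4),"toolY",np.degrees(np.arctan2(M[1,1],M[0,1])).round(2),"tilt",(M[:2,2]).round(4),"q6",np.degrees(st["q"][5]).round(1),"gap",round(st["finger_gap"],3),"F",st["force"].round(1))
a=np.radians(a); yv=np.array([np.cos(a),np.sin(a),0]); zv=np.array([0,0,-1.]); D=np.c_[np.cross(yv,zv),yv,zv]
print("offset mm",((np.array([x,y,z])-st["tcp_pos"])@M*1000).round(1),"angular deg",np.degrees(Ro.from_matrix(M.T@D).as_rotvec()).round(2))
E
python3 - <<'E'
from h import *
s=vision.snapshot("wrist"); C=-s["R"].T@s["t"]; st=manip.sense()
from scipy.spatial.transform import Rotation as Ro
M=Ro.from_quat(st["tool_rot"]).as_matrix(); print(C,(C-st["tcp_pos"])@M, s["R"]@M)
E
python3 plan.py 0.43 0.28 0.28 58
```

```text
[0.1044118  0.62020138 0.37365463] [ 0.07648817 -0.00061428 -0.14266554] [[ 3.39000905e-05  9.99999827e-01  5.87572077e-04]
 [-9.53131204e-01  2.10085437e-04 -3.02557206e-01]
 [-3.02557277e-01 -5.49776565e-04  9.53131046e-01]]
t 0.3 tcp [0.1779 0.5989 0.231 ] toolY 73.45 tilt [-0.0003 -0.0006] q6 -10.2 gap 1.002 F [-0.5  0.  -0.4]
offset mm [-332.5 -233.9  -48.9] angular deg [-0.04 -0.   15.45]
```

```bash
python3 plan.py 0.455 0.351 0.28 58
```

```text
t 0.3 tcp [0.1779 0.5989 0.231 ] toolY 73.45 tilt [-0.0003 -0.0006] q6 -10.2 gap 1.002 F [-0.5  0.  -0.4]
offset mm [-336.3 -158.7  -49. ] angular deg [-0.04 -0.   15.45]
```

```bash
python3 -m crank '[{"grip":0,"offset":[-42,-20,-6],"angular":[0,0,2]},{"grip":0,"offset":[-84,-40,-12],"angular":[0,0,4]},{"grip":0,"offset":[-126,-60,-18],"angular":[0,0,6]},{"grip":0,"offset":[-168,-80,-24],"angular":[0,0,8]},{"grip":0,"offset":[-210,-100,-31],"angular":[0,0,10]},{"grip":0,"offset":[-252,-120,-37],"angular":[0,0,12]},{"grip":0,"offset":[-294,-140,-43],"angular":[0,0,14]},{"grip":0,"offset":[-336,-159,-49],"angular":[0,0,15.5]},{"grip":0,"offset":[-336,-159,-49],"angular":[0,0,15.5]},{"grip":0,"offset":[-336,-159,-49],"angular":[0,0,15.5]}]'
python3 - <<'E'
from h import *
s=vision.snapshot("wrist"); np.savez("w1.npz",**s); cv2.imwrite("pics/w1.png",s["pixels"][:,:,::-1]); 
cv2.imwrite("pics/w1b.png",cv2.resize(s["pixels"][:,:,::-1],(768,576),interpolation=cv2.INTER_CUBIC))
E
```

```text
t: 1.3
tcp_pos: [0.4554, 0.3502, 0.2803]
tool_rot: [0.277, 0.961, 0.0, -0.0]
force: [-0.5, 0.1, 0.2]
finger_gap: 0.997
```

View pics/w1b.png

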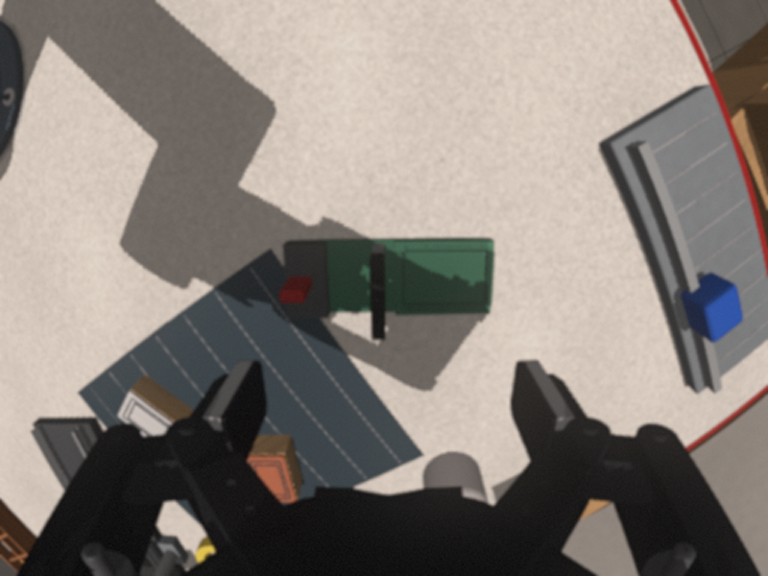

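Run:
```python
from h import *
s=dict(np.load("w1.npz")); im=s["pixels"][:,:,::-1]
c=im[150:235,180:335]; cv2.imwrite("pics/w1c.png",cv2.resize(c,None,fx=5,fy=5,interpolation=cv2.INTER_CUBIC))
```

```text
(no output)
```

View pics/w1c.png

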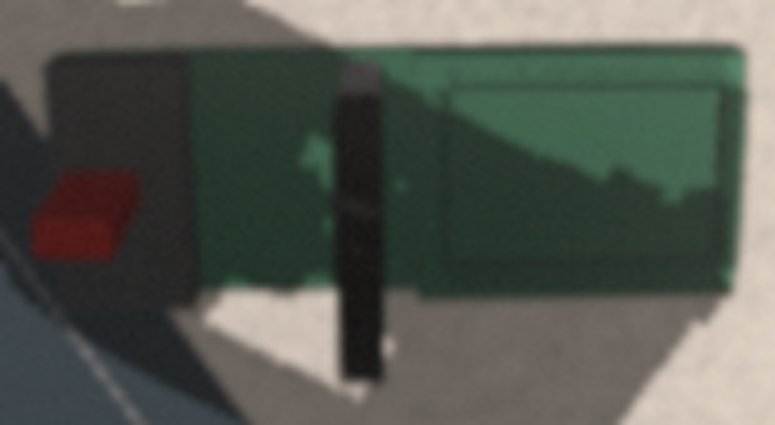

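```bash
cat > m2.py <<'E'
from h import *
from scipy.optimize import least_squares
def fitw(s,obs,x0,z0=0,fish=True):
    uv=np.array([o[0] for o in obs],float); X=np.array([o[1] for o in obs],float)
    def f(p):
        c,n=np.cos(p[2]),np.sin(p[2])
        W=np.c_[p[0]+c*X[:,0]-n*X[:,1],p[1]+n*X[:,0]+c*X[:,1],X[:,2]+z0]
        return (proj(s,W,fish)-uv).ravel()
    o=least_squares(f,x0,loss="soft_l1"); print(o.x[:2].round(4),np.degrees(o.x[2]).round(2)); print(f(o.x).reshape(-1,2).round(2).tolist()); return o.x
E
python3 - <<'E'
from m2 import *
s=dict(np.load("w1.npz"))
k=lambda u,v:(180+(u+.5)/5-.5,150+(v+.5)/5-.5)
p=fitw(s,[(k(741,48),(.1,.037,.022)),(k(734,295),(.1,-.037,.022)),(k(50,58),(-.1,.037,.022)),(k(76,236),(-.085,0,.065)),(k(360,237),(-.01,0,.08))],[.498,.325,1.0])
c,n=np.cos(p[2]),np.sin(p[2]); print("pocket",p[0]+c*.0545,p[1]+n*.0545,"bar",p[0]-.01*c,p[1]-.01*n)
im=s["pixels"][:,:,::-1].copy()[150:235,180:335]; im=cv2.resize(im,None,fx=5,fy=5,interpolation=cv2.INTER_CUBIC)
def rect(cx,cy,w,h,z,col):
    q=np.array([[cx+i*w/2,cy+j*h/2] for i,j in ((1,1),(1,-1),(-1,-1),(-1,1))])
    W=np.c_[p[0]+c*q[:,0]-n*q[:,1],p[1]+n*q[:,0]+c*q[:,1],np.full(4,z)]
    uv=(proj(s,W,True)-[180,150]+.5)*5-.5; cv2.polylines(im,[uv.round().astype(int)],True,col,1)
rect(0,0,.2,.074,.022,(0,255,255)); rect(.0545,0,.079,.054,.008,(255,0,255));rect(.0545,0,.079,.054,.016,(255,255,0)); rect(-.085,0,.022,.012,.065,(255,255,255)); rect(-.01,0,.012,.07,.08,(255,255,255))
cv2.imwrite("pics/w1d.png",im)
E
```

```text
[0.4953 0.3261] 58.65
[[2.57, -0.01], [1.21, -0.2], [-1.61, 0.03], [-0.82, -0.77], [-0.11, 2.31]]
pocket 0.5236851792285259 0.37262927370047705 bar 0.4901324853395648 0.3175432797202131
```

View pics/w1d.png

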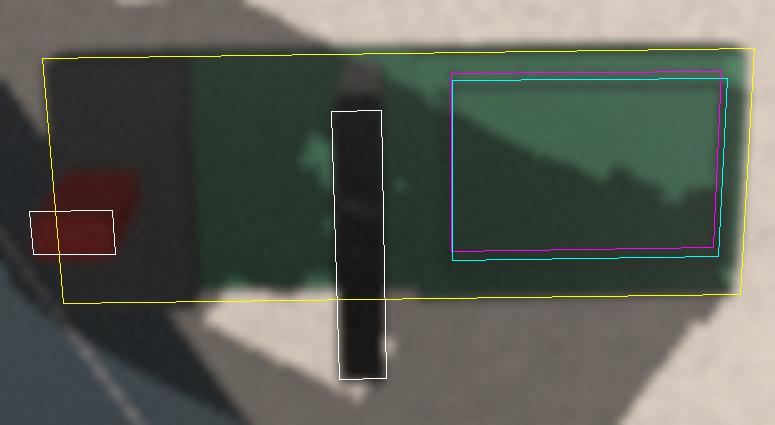

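```bash
python3 plan.py 0.6216 0.0821 0.16 64
```

```text
t 1.35 tcp [0.4543 0.3509 0.28  ] toolY 57.91 tilt [-0.0013  0.0001] q6 -31.4 gap 1.0 F [ 0.2  0.5 -0. ]
offset mm [-284.7 -138.8  119.8] angular deg [-0.03 -0.07 -6.09]
```

```bash
python3 -m crank '[{"grip":0,"offset":[-40,-20,17],"angular":[0,0,-1]},{"grip":0,"offset":[-80,-40,34],"angular":[0,0,-2]},{"grip":0,"offset":[-120,-60,51],"angular":[0,0,-3]},{"grip":0,"offset":[-160,-80,68],"angular":[0,0,-4]},{"grip":0,"offset":[-200,-100,85],"angular":[0,0,-5]},{"grip":0,"offset":[-240,-120,102],"angular":[0,0,-6]},{"grip":0,"offset":[-284.7,-138.8,119.8],"angular":[0,0,-6.1]},{"grip":0,"offset":[-284.7,-138.8,119.8],"angular":[0,0,-6.1]},{"grip":0,"offset":[-284.7,-138.8,119.8],"angular":[0,0,-6.1]}]'
python3 - <<'E'
from h import *
s=vision.snapshot("wrist"); np.savez("w2.npz",**s)
cv2.imwrite("pics/w2.png",cv2.resize(s["pixels"][:,:,::-1],(768,576),interpolation=cv2.INTER_CUBIC))
hsv=cv2.cvtColor(s["pixels"],cv2.COLOR_RGB2HSV)
m=cv2.inRange(hsv,(3,150,110),(12,255,255)); m=cv2.morphologyEx(m,cv2.MORPH_CLOSE,np.ones((7,7)))
c=max(cv2.findContours(m,cv2.RETR_EXTERNAL,cv2.CHAIN_APPROX_NONE)[0],key=cv2.contourArea)
print(cv2.boundingRect(c))
W=back(s,c[:,0],.042,True)[:,:2]; r=cv2.minAreaRect((W*1000).astype(np.float32)); print(r, cv2.boxPoints(r))
E
python3 plan.py 0.6216 0.0821 0.16 64
```

```text
t: 2.25
tcp_pos: [0.6216, 0.083, 0.1594]
tool_rot: [0.225, 0.974, 0.0, -0.001]
force: [0.5, 0.9, -0.6]
finger_gap: 1.004
(94, 383, 2, 1)
((818.3317260742188, -326.1142578125), (2.5964252948760986, 0.0), -95.69316864013672) [[ 818.4605  -324.82245]
 [ 818.4605  -324.82245]
 [ 818.20294 -327.40607]
 [ 818.20294 -327.40607]]
t 2.3 tcp [0.6213 0.084  0.1601] toolY 64.13 tilt [-0.0021  0.0008] q6 -66.7 gap 0.999 F [0.1 0.2 0.4]
offset mm [-1.1 -1.5  0.1] angular deg [-0.01 -0.13  0.13]
```

View pics/w2.png

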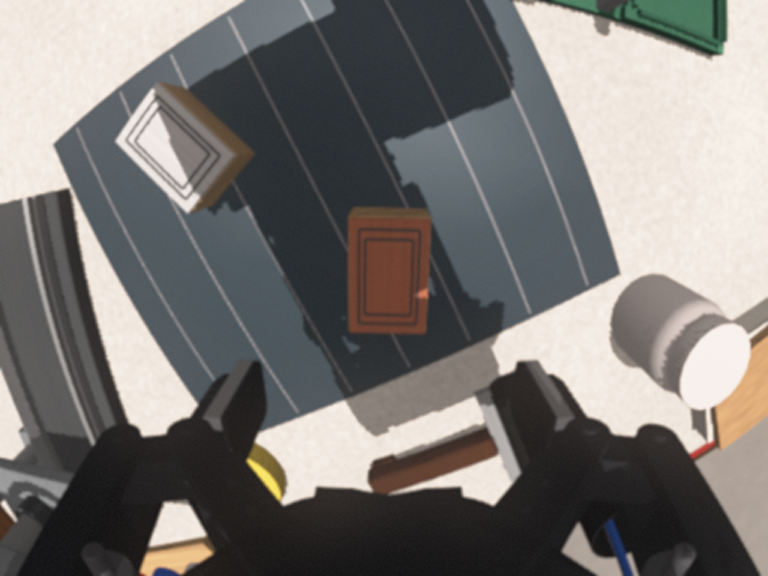

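Run:
```python
from m2 import *
s=dict(np.load("w2.npz")); k=lambda u,v:((u+.5)/1.5-.5,(v+.5)/1.5-.5)
pts=[k(349,217),k(430,217),k(427.5,333),k(349,332)]
P=back(s,pts,.042,True); print(P.round(4).tolist(),P.mean(0),[np.linalg.norm(P[i]-P[i-1]).round(4) for i in range(4)])
# image up = tool x = 154deg => block x at 154; image right = tool y (64) => block y: -y is right
p=fitw(s,list(zip(pts,[(.0375,.025,.042),(.0375,-.025,.042),(-.0375,-.025,.042),(-.0375,.025,.042)])),[.62,.082,2.69])
```

```text
[[0.5801, 0.0769, 0.042], [0.601, 0.1199, 0.042], [0.6681, 0.0878, 0.042], [0.6455, 0.043, 0.042]] [0.62369257 0.08189895 0.042     ] [np.float64(0.0737), np.float64(0.0479), np.float64(0.0744), np.float64(0.0502)]
[0.6237 0.0818] 153.58
[[-1.33, -0.67], [1.1, -0.2], [-0.07, 0.38], [0.13, 0.65]]
```

```bash
python3 plan.py 0.6230 0.0820 0.013 63.8
```

```text
t 2.3 tcp [0.6213 0.084  0.1601] toolY 64.13 tilt [-0.0021  0.0008] q6 -66.7 gap 0.999 F [0.1 0.2 0.4]
offset mm [ -2.7  -1.  147.1] angular deg [-0.01 -0.13  0.33]
```

```bash
python3 -m crank '[{"grip":0,"offset":[-2.7,-1,45],"angular":[0,0,0.3]},{"grip":0,"offset":[-2.7,-1,90],"angular":[0,0,0.3]},{"grip":0,"offset":[-2.7,-1,130],"angular":[0,0,0.3]},{"grip":0,"offset":[-2.7,-1,147],"angular":[0,0,0.3]},{"grip":0,"offset":[-2.7,-1,147],"angular":[0,0,0.3]},{"grip":1,"offset":[-2.7,-1,147],"angular":[0,0,0.3]},{"grip":1,"offset":[-2.7,-1,147],"angular":[0,0,0.3]},{"grip":1,"offset":[-2.7,-1,147],"angular":[0,0,0.3]},{"grip":1,"offset":[-2.7,-1,147],"angular":[0,0,0.3]},{"grip":1,"offset":[-2.7,-1,147],"angular":[0,0,0.3]}]' 40
python3 - <<'E'
from h import *
s=vision.snapshot("wrist"); np.savez("w3.npz",**s)
cv2.imwrite("pics/w3.png",cv2.resize(s["pixels"][:,:,::-1],(768,576),interpolation=cv2.INTER_CUBIC))
E
python3 plan.py 0.5247 0.372 0.15 148.4
```

```text
t: 3.3
tcp_pos: [0.6264, 0.0804, 0.0162]
tool_rot: [0.227, 0.974, 0.001, 0.002]
force: [0.0, 2.7, 7.7]
finger_gap: 0.569
t 3.35 tcp [0.6263 0.0805 0.0162] toolY 63.74 tilt [0.0049 0.0003] q6 -66.6 gap 0.574 F [0.5 1.5 7.3]
offset mm [ 219.5  216.8 -134.2] angular deg [-7.000e-02  3.000e-01 -8.466e+01]
```

View pics/w3.png

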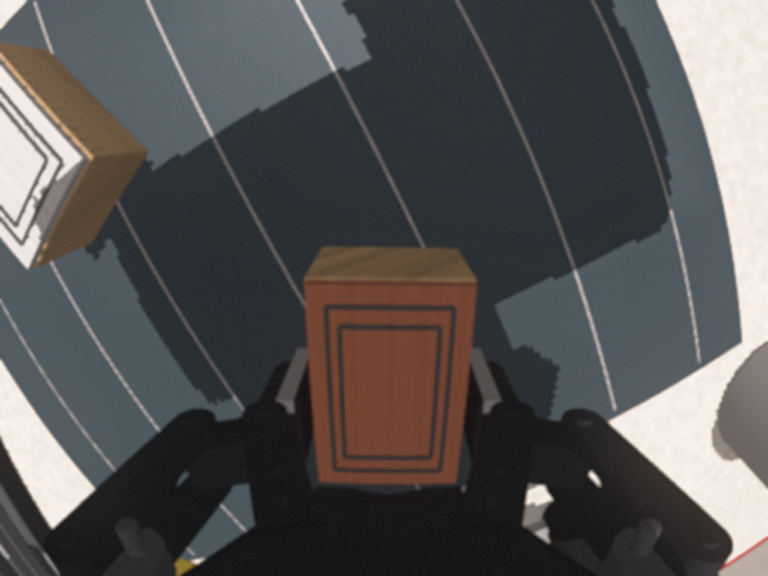

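```bash
python3 -m crank '[{"grip":1,"offset":[0,0,-45],"angular":[0,0,0]},{"grip":1,"offset":[0,0,-90],"angular":[0,0,-4]},{"grip":1,"offset":[25,25,-125],"angular":[0,0,-12]},{"grip":1,"offset":[50,50,-134],"angular":[0,0,-20]},{"grip":1,"offset":[80,80,-134],"angular":[0,0,-28]},{"grip":1,"offset":[110,110,-134],"angular":[0,0,-36]},{"grip":1,"offset":[140,140,-134],"angular":[0,0,-44]},{"grip":1,"offset":[170,170,-134],"angular":[0,0,-52]},{"grip":1,"offset":[195,195,-134],"angular":[0,0,-60]},{"grip":1,"offset":[219.5,216.8,-134.2],"angular":[0,0,-68]}]'
python3 plan.py 0.5247 0.372 0.15 148.4
```

```text
t: 4.35
tcp_pos: [0.5226, 0.3733, 0.1483]
tool_rot: [-0.359, 0.933, 0.0, 0.0]
force: [0.5, -0.4, -1.9]
finger_gap: 0.576
t 4.35 tcp [0.5226 0.3733 0.1483] toolY 132.12 tilt [0.0006 0.0003] q6 -106.5 gap 0.576 F [ 0.5 -0.4 -1.9]
offset mm [-0.7 -2.4 -1.7] angular deg [ -0.02   0.04 -16.28]
```

```bash
python3 -m crank '[{"grip":1,"offset":[0,0,-1],"angular":[0,0,-8]},{"grip":1,"offset":[0,0,-1],"angular":[0,0,-16.3]},{"grip":1,"offset":[0,0,-1],"angular":[0,0,-16.3]},{"grip":1,"offset":[0,0,-1],"angular":[0,0,-16.3]}]'
python3 - <<'E'
from h import *
s=vision.snapshot("wrist"); np.savez("w4.npz",**s)
cv2.imwrite("pics/w4.png",cv2.resize(s["pixels"][:,:,::-1],(768,576),interpolation=cv2.INTER_CUBIC))
s=vision.snapshot("scene"); np.savez("s4.npz",**s)
cv2.imwrite("pics/s4.png",cv2.resize(s["pixels"][160:320,230:400,::-1],None,fx=3.5,fy=3.5,interpolation=cv2.INTER_CUBIC))
E
python3 plan.py 0.5247 0.372 0.15 148.4
```

```text
t: 4.75
tcp_pos: [0.5233, 0.3715, 0.149]
tool_rot: [-0.484, 0.875, -0.0, 0.0]
force: [-0.3, 0.2, -2.2]
finger_gap: 0.573
t 4.85 tcp [0.5236 0.3713 0.1489] toolY 147.9 tilt [0. 0.] q6 -122.5 gap 0.577 F [-0.2  0.  -1.9]
offset mm [-1.2 -0.6 -1.1] angular deg [-0.   0.  -0.5]
```

View pics/w4.png

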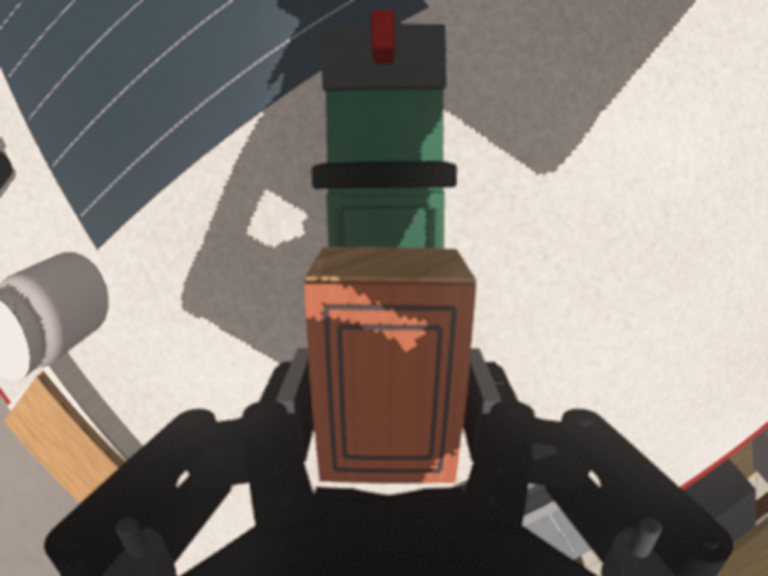

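View pics/s4.png

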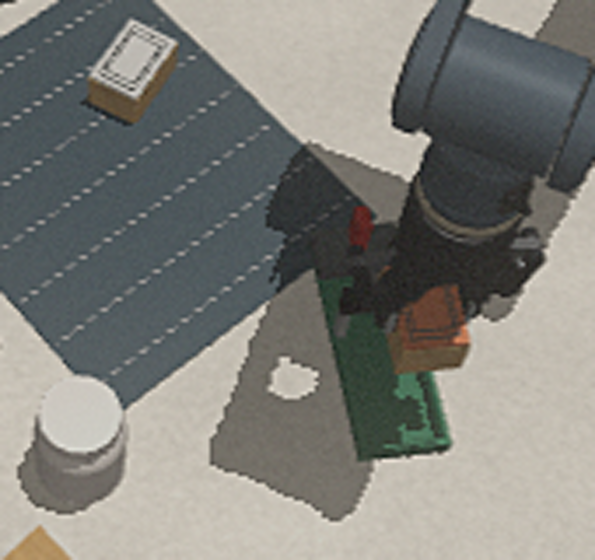

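```bash
cat > m4.py <<'E'
from m2 import *
s=dict(np.load("w4.npz")); k=lambda u,v:((u+.5)/1.5-.5,(v+.5)/1.5-.5)
p=fitw(s,[(k(384,175),(-.01,0,.08)),(k(325,26),(-.1,-.037,.022)),(k(445,26),(-.1,.037,.022)),(k(384,27),(-.085,0,.065)),(k(343,207),(.015,-.027,.016)),(k(435,207),(.015,.027,.016))],[.497,.325,1.02])
c,n=np.cos(p[2]),np.sin(p[2]); pk=p[:2]+.0545*np.array([c,n]); print("pocket",pk)
pts=[k(306,281),k(475,281),k(459,482),k(320,482)]
z=.1489-.0162+.042
P=back(s,pts,z,True); print(P.round(4).tolist(),P.mean(0),[np.linalg.norm(P[i]-P[i-1]).round(4) for i in range(4)])
pb=fitw(s,list(zip(pts,[(-.0375,-.025,0),(-.0375,.025,0),(.0375,.025,0),(.0375,-.025,0)])),[.5236,.3713,1.02],z)
print("block-pocket mm",(pb[:2]-pk)*1000,"in chase axes",np.array([[c,n],[-n,c]])@(pb[:2]-pk)*1000, "yaw diff",np.degrees(pb[2]-p[2]))
im=cv2.resize(s["pixels"][:,:,::-1],(768,576),interpolation=cv2.INTER_CUBIC)
def rect(cx,cy,w,h,z,col):
    q=np.array([[cx+i*w/2,cy+j*h/2] for i,j in ((1,1),(1,-1),(-1,-1),(-1,1))])
    W=np.c_[p[0]+c*q[:,0]-n*q[:,1],p[1]+n*q[:,0]+c*q[:,1],np.full(4,z)]
    uv=(proj(s,W,True)+.5)*1.5-.5; cv2.polylines(im,[uv.round().astype(int)],True,col,1)
rect(0,0,.2,.074,.022,(0,255,255)); rect(.0545,0,.079,.054,.016,(255,255,0)); rect(-.085,0,.022,.012,.065,(255,255,255)); rect(-.01,0,.012,.07,.08,(255,255,255))
cv2.imwrite("pics/w4d.png",im[0:400,200:600])
E
python3 m4.py
```

```text
[0.4966 0.3246] 58.4
[[0.92, -0.31], [-1.56, -0.67], [1.03, -1.6], [0.09, 0.65], [0.1, 0.97], [-3.51, 0.42]]
pocket [0.52518627 0.37097068]
[[0.5218, 0.3239, 0.1747], [0.482, 0.349, 0.1747], [0.5208, 0.4122, 0.1747], [0.5622, 0.3861, 0.1747]] [0.52169631 0.36782588 0.1747    ] [np.float64(0.0742), np.float64(0.0471), np.float64(0.0742), np.float64(0.049)]
[0.5219 0.368 ] 57.82
[[-3.72, -0.33], [3.13, -0.25], [0.87, 0.86], [-0.82, 0.9]]
block-pocket mm [-3.29390122 -2.93398411] in chase axes [-4.22499889  1.26784556] yaw diff -0.5727405311034196
```

View pics/w4d.png

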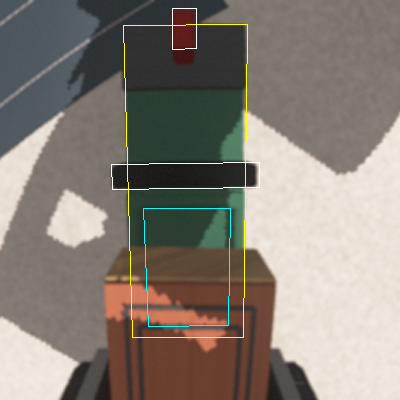

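```bash
python3 -m crank '[{"grip":1,"offset":[-4.2,-1.3,0],"angular":[0,0,-0.3]},{"grip":1,"offset":[-4.2,-1.3,40],"angular":[0,0,-0.3]},{"grip":1,"offset":[-4.2,-1.3,80],"angular":[0,0,-0.3]},{"grip":1,"offset":[-4.2,-1.3,100],"angular":[0,0,-0.3]},{"grip":1,"offset":[-4.2,-1.3,106],"angular":[0,0,-0.3]},{"grip":1,"offset":[-4.2,-1.3,106],"angular":[0,0,-0.3]}]'
python3 - <<'E'
from h import *
s=vision.snapshot("wrist"); np.savez("w5.npz",**s)
cv2.imwrite("pics/w5.png",cv2.resize(s["pixels"][:,:,::-1],(768,576),interpolation=cv2.INTER_CUBIC))
s=vision.snapshot("scene")
cv2.imwrite("pics/s5.png",cv2.resize(s["pixels"][200:300,300:400,::-1],None,fx=6,fy=6,interpolation=cv2.INTER_CUBIC))
E
python3 plan.py 0.5252 0.371 0.024 148.2
```

```text
t: 5.45
tcp_pos: [0.5268, 0.3744, 0.0419]
tool_rot: [-0.487, 0.873, 0.0, -0.001]
force: [-0.7, 0.7, -1.7]
finger_gap: 0.576
t 5.55 tcp [0.5281 0.3751 0.044 ] toolY 148.33 tilt [0.0026 0.0013] q6 -122.8 gap 0.577 F [ 0.4  0.2 -1.9]
offset mm [ 5.1  0.3 20. ] angular deg [-0.09  0.14  0.13]
```

View pics/w5.png

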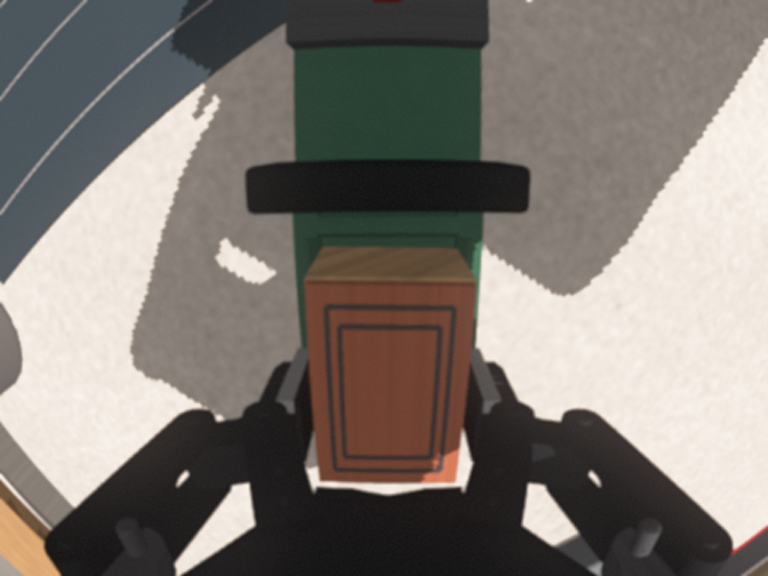

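View pics/s5.png

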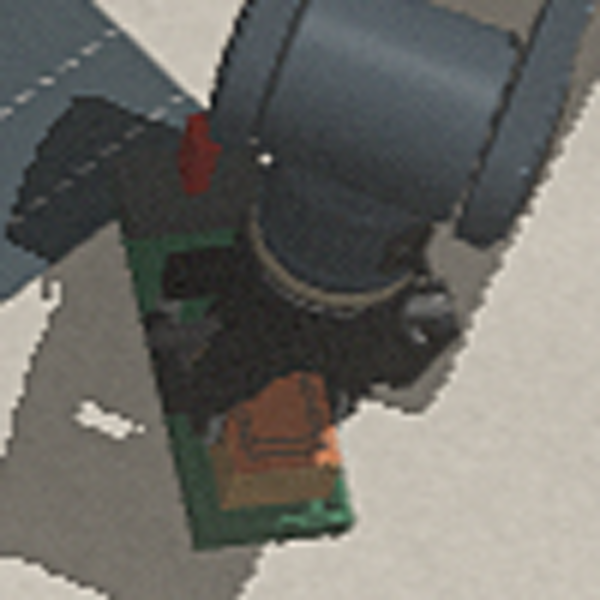

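Run:
```python
from m2 import *
s=dict(np.load("w5.npz")); k=lambda u,v:((u+.5)/1.5-.5,(v+.5)/1.5-.5)
a=np.radians(58.2); e=np.array([np.cos(a),np.sin(a),0]); f=np.array([-e[1],e[0],0])
O=np.array([.4966,.3246,0])
def q(n,uv,z): P=back(s,k(*uv),z,True)[0]-O; print(n,(P@e*1000).round(1),(P@f*1000).round(1))
q("bar top far edge (-16)",(388,162),.08); q("bar near edge bottom? (-4,z50 or 80)",(388,213),.05);q("bar near (-4)",(388,213),.08); q("bar ends",(247,175),.08); q("bar ends",(529,175),.08)
q("dark bar edge",(388,46),.022)
for u in (320,456):
  q("inner edge z16",(u,236),.016); q("inner z22",(u,236),.022)
q("lip z22",(388,213),.022)
q("block bot far-left",(325,247),.0278); q("block bot far-right",(457,249),.0278)
q("block top",(306,281),.0698);q("block top",(475,281),.0698);q("block top",(459,482),.0698);q("block top",(320,482),.0698)
q("side L",(303,280),.022);q("side R",(477,280),.022)
```

```text
bar top far edge (-16) -15.6 -0.8
bar near edge bottom? (-4,z50 or 80) 1.1 -0.7
bar near (-4) -3.5 -0.7
bar ends -13.3 -34.7
bar ends -13.5 33.2
dark bar edge -56.5 -0.8
inner edge z16 15.1 -27.1
inner z22 13.9 -26.2
inner edge z16 15.0 25.8
inner z22 13.8 24.8
lip z22 5.3 -0.7
block bot far-left 16.8 -23.5
block bot far-right 17.4 24.5
block top 16.6 -23.1
block top 16.5 23.1
block top 89.3 24.0
block top 89.3 -24.0
side L 31.2 -33.5
side R 31.0 33.8
```

```bash
python3 -m crank '[{"grip":1,"offset":[0,-0.5,8],"angular":[0,0,0]},{"grip":1,"offset":[0,-0.5,13],"angular":[0,0,0]},{"grip":1,"offset":[0,-0.5,16],"angular":[0,0,0]},{"grip":1,"offset":[0,-0.5,18],"angular":[0,0,0]},{"grip":1,"offset":[0,-0.5,18],"angular":[0,0,0]}]'
python3 plan.py 0.5252 0.371 0.024 148.2
```

```text
t: 6.05
tcp_pos: [0.5272, 0.3743, 0.0246]
tool_rot: [-0.487, 0.873, 0.0, -0.0]
force: [0.6, -0.5, -3.2]
finger_gap: 0.575
t 6.05 tcp [0.5272 0.3743 0.0246] toolY 148.35 tilt [-0.0001 -0.    ] q6 -122.9 gap 0.575 F [ 0.6 -0.5 -3.2]
offset mm [ 3.9 -0.1  0.6] angular deg [ 0.01 -0.01  0.15]
```

```bash
python3 -m crank '[{"grip":1,"offset":[0,0,1],"angular":[0,0,0]},{"grip":1,"offset":[0,0,2],"angular":[0,0,0]},{"grip":0,"offset":[0,0,2],"angular":[0,0,0]},{"grip":0,"offset":[0,0,2],"angular":[0,0,0]},{"grip":0,"offset":[0,0,0],"angular":[0,0,0]},{"grip":0,"offset":[0,0,0],"angular":[0,0,0]},{"grip":0,"offset":[0,0,-40],"angular":[0,0,0]},{"grip":0,"offset":[0,0,-90],"angular":[0,0,0]},{"grip":0,"offset":[0,0,-135],"angular":[0,0,0]},{"grip":0,"offset":[0,0,-135],"angular":[0,0,0]}]'
python3 - <<'E'
from h import *
s=vision.snapshot("wrist"); np.savez("w6.npz",**s)
cv2.imwrite("pics/w6.png",cv2.resize(s["pixels"][:,:,::-1],(768,576),interpolation=cv2.INTER_CUBIC))
s=vision.snapshot("scene")
cv2.imwrite("pics/s6.png",cv2.resize(s["pixels"][200:300,300:400,::-1],None,fx=6,fy=6,interpolation=cv2.INTER_CUBIC))
E
python3 plan.py 0.5252 0.371 0.024 148.2
```

```text
t: 7.05
tcp_pos: [0.5317, 0.3767, 0.1673]
tool_rot: [-0.488, 0.873, -0.0, 0.008]
force: [-0.2, 0.8, 0.1]
finger_gap: 1.001
t 7.15 tcp [0.5278 0.3747 0.1613] toolY 148.36 tilt [0.003  0.0014] q6 -122.9 gap 1.002 F [-0.6 -0.2 -0.5]
offset mm [  4.9   0.6 137.3] angular deg [-0.1   0.16  0.16]
```

View pics/w6.png

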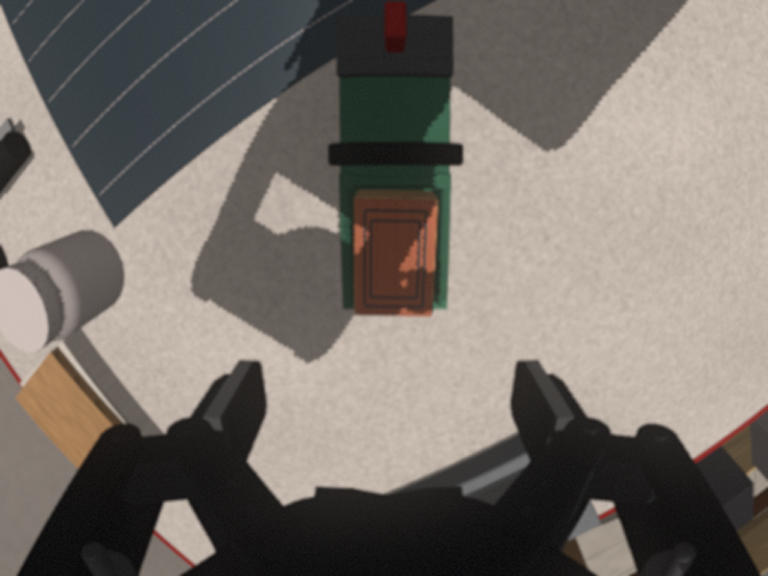

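View pics/s6.png

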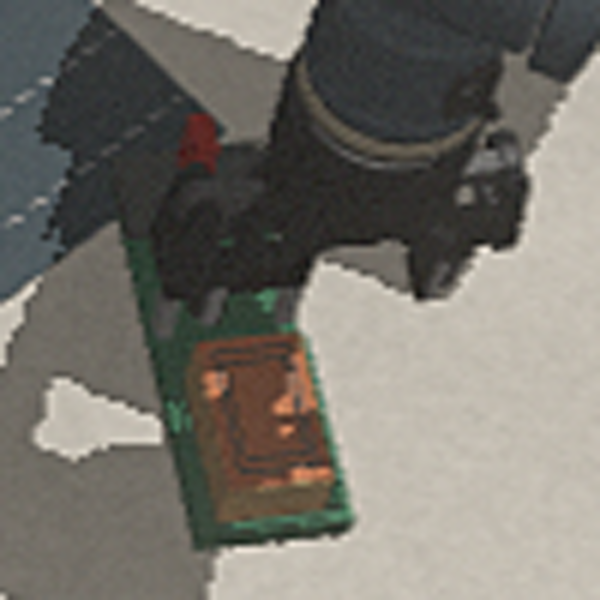

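Run:
```python
from h import *
s=dict(np.load("w6.npz")); c=s["pixels"][0:220,210:320,::-1]
cv2.imwrite("pics/w6c.png",cv2.resize(c[110:220],None,fx=7,fy=5.4,interpolation=cv2.INTER_CUBIC))
```

```text
(no output)
```

View pics/w6c.png

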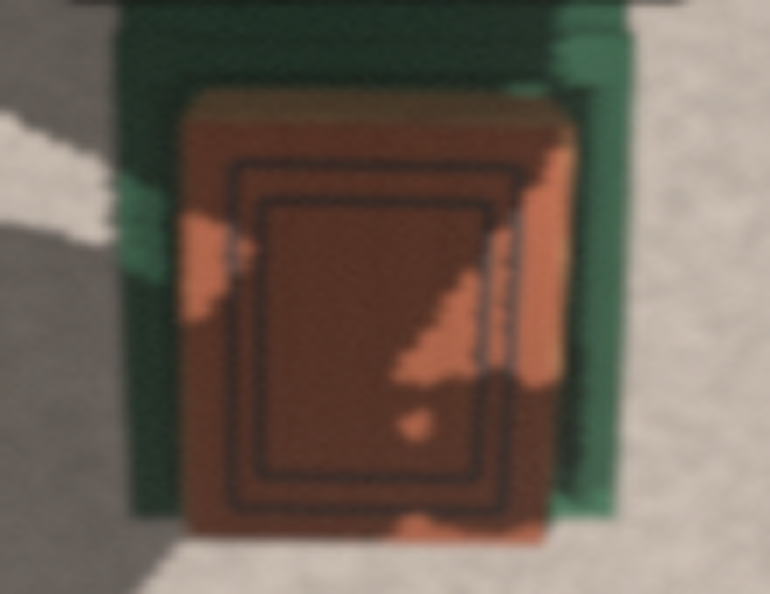

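Run:
```python
from m2 import *
s=dict(np.load("w6.npz")); k=lambda u,v:(210+(u+.5)/7-.5,110+(v+.5)/5.4-.5); j=lambda u,v:((u+.5)/1.5-.5,(v+.5)/1.5-.5)
pts=np.array([k(183,121),k(572,125),k(548,542),k(190,535)])
p=fitw(s,[(j(395.5,154),(-.01,0,.08)),(j(340,16),(-.1,-.037,.022)),(j(452,16),(-.1,.037,.022)),(j(395,16),(-.085,0,.065)),(k(132,517),(.1,-.037,.022)),(k(612,516),(.1,.037,.022))],[.497,.325,1.02])
c,n=np.cos(p[2]),np.sin(p[2]); pk=p[:2]+.0545*np.array([c,n]); print("pocket",pk)
for z in (.044,.05,.056,.062):
    P=back(s,pts,z,True); print(z,[np.linalg.norm(P[i]-P[i-1]).round(4) for i in range(4)],(np.array([[c,n],[-n,c]])@(P.mean(0)[:2]-pk)*1000).round(1))
# inside: bottom edge of block far end visible at top of picture
```

```text
[0.4969 0.3238] 58.38
[[0.05, -1.33], [-2.39, -1.04], [0.77, -0.79], [0.24, 0.91], [-1.13, 1.92], [1.04, 2.26]]
pocket [0.52542805 0.37022726]
0.044 [np.float64(0.0739), np.float64(0.0498), np.float64(0.0746), np.float64(0.0494)] [ 1.5 -0.1]
0.05 [np.float64(0.0722), np.float64(0.0487), np.float64(0.0729), np.float64(0.0483)] [-0.1 -0.1]
0.056 [np.float64(0.0705), np.float64(0.0476), np.float64(0.0712), np.float64(0.0472)] [-1.8 -0.2]
0.062 [np.float64(0.0689), np.float64(0.0465), np.float64(0.0695), np.float64(0.0461)] [-3.4 -0.2]
```

```bash
python3 plan.py 0.4913 0.3158 0.16 58.2
```

```text
t 7.15 tcp [0.5278 0.3747 0.1613] toolY 148.36 tilt [0.003  0.0014] q6 -122.9 gap 1.002 F [-0.6 -0.2 -0.5]
offset mm [69.3  0.2  1.1] angular deg [4.000e-02 2.100e-01 9.016e+01]
```

```bash
python3 -m crank '[{"grip":0,"offset":[7,0,0],"angular":[0,0,8]},{"grip":0,"offset":[14,0,0],"angular":[0,0,16.5]},{"grip":0,"offset":[21,0,0],"angular":[0,0,25]},{"grip":0,"offset":[28,0,0],"angular":[0,0,33.5]},{"grip":0,"offset":[35,0,0],"angular":[0,0,42]},{"grip":0,"offset":[42,0,0],"angular":[0,0,50.5]},{"grip":0,"offset":[49,0,0],"angular":[0,0,59]},{"grip":0,"offset":[56,0,0],"angular":[0,0,67.5]},{"grip":0,"offset":[63,0,0],"angular":[0,0,76]},{"grip":0,"offset":[69,0,0],"angular":[0,0,84.5]}]'
python3 -m crank '[{"grip":0,"offset":[0,0,0],"angular":[0,0,5.6]},{"grip":0,"offset":[0,0,0],"angular":[0,0,5.6]},{"grip":0,"offset":[0,0,0],"angular":[0,0,5.6]}]'
python3 - <<'E'
from h import *
s=vision.snapshot("wrist"); np.savez("w7.npz",**s)
cv2.imwrite("pics/w7.png",cv2.resize(s["pixels"][:,:,::-1],(768,576),interpolation=cv2.INTER_CUBIC))
E
python3 plan.py 0.4913 0.3158 0.055 58.2
```

```text
t: 8.15
tcp_pos: [0.4892, 0.3146, 0.1573]
tool_rot: [0.229, 0.973, -0.002, -0.002]
force: [1.1, -0.3, 0.3]
finger_gap: 0.999
t: 8.45
tcp_pos: [0.4902, 0.3152, 0.1583]
tool_rot: [0.273, 0.962, -0.001, -0.001]
force: [-0.2, 0.7, 0.4]
finger_gap: 1.0
t 8.5 tcp [0.4904 0.3154 0.1586] toolY 58.36 tilt [-0.002  -0.0008] q6 -36.6 gap 1.001 F [-0.1 -1.1 -0.4]
offset mm [ -0.7   1.  103.6] angular deg [-0.1  -0.07  0.16]
```

View pics/w7.png

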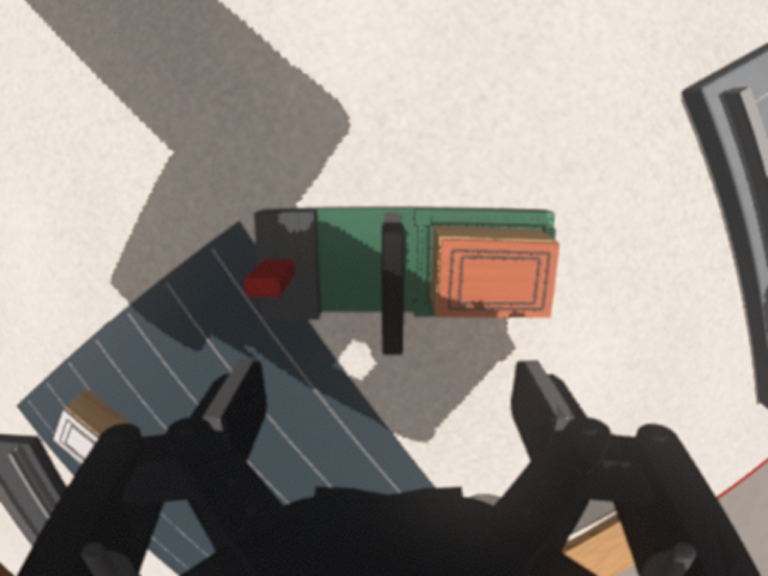

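Run:
```python
from m2 import *
s=dict(np.load("w7.npz")); j=lambda u,v:((u+.5)/1.5-.5,(v+.5)/1.5-.5)
P=back(s,[j(392.5,353),j(393.5,224),j(393,290)],.08,True);print(P.round(4),np.linalg.norm(P[0]-P[1]),P[:2].mean(0)); d=P[1]-P[0]; print(np.degrees(np.arctan2(d[1],d[0])))
p=fitw(s,[(j(255,213),(-.1,.037,.022)),(j(555,212),(.1,.037,.022)),(j(393,289),(-.01,0,.08)),(j(263,287),(-.085,0,.065))],[.497,.325,1.02])
c,n=np.cos(p[2]),np.sin(p[2]); print(p[:2]-.01*np.array([c,n]))
```

```text
[[0.5205 0.2987 0.08  ]
 [0.4597 0.3365 0.08  ]
 [0.4893 0.3181 0.08  ]] 0.07164080526621676 [0.49010034 0.31761442 0.08      ]
148.140683142525
[0.4969 0.3254] 58.88
[[-0.87, -0.45], [2.38, -0.57], [0.27, 3.85], [-0.56, -0.09]]
[0.49169878 0.31688503]
```

```bash
python3 -m crank '[{"grip":0,"offset":[0,1.3,40],"angular":[0,0,0]},{"grip":0,"offset":[0,1.3,80],"angular":[0,0,0]},{"grip":0,"offset":[0,1.3,103],"angular":[0,0,0]},{"grip":0,"offset":[0,1.3,103],"angular":[0,0,0]},{"grip":0.5,"offset":[0,1.3,103],"angular":[0,0,0]},{"grip":1,"offset":[0,1.3,103],"angular":[0,0,0]},{"grip":1,"offset":[0,1.3,103],"angular":[0,0,0]},{"grip":1,"offset":[0,1.3,103],"angular":[0,0,0]},{"grip":1,"offset":[0,1.3,103],"angular":[0,0,0]},{"grip":1,"offset":[0,1.3,103],"angular":[0,0,0]}]' 80
python3 -m crank '[{"grip":1,"offset":[0,0,0],"angular":[0,0,0]},{"grip":1,"offset":[0,0,-10],"angular":[0,0,0]},{"grip":1,"offset":[0,0,-25],"angular":[0,0,0]},{"grip":1,"offset":[0,0,-25],"angular":[0,0,0]}]'
python3 - <<'E'
from h import *
s=vision.snapshot("wrist"); np.savez("w8.npz",**s)
cv2.imwrite("pics/w8.png",cv2.resize(s["pixels"][:,:,::-1],(768,576),interpolation=cv2.INTER_CUBIC))
s=vision.snapshot("scene")
cv2.imwrite("pics/s8.png",cv2.resize(s["pixels"][200:300,300:400,::-1],None,fx=6,fy=6,interpolation=cv2.INTER_CUBIC))
E
python3 plan.py 0.4913 0.3158 0.055 58.2
```

```text
t: 9.5
tcp_pos: [0.4921, 0.3167, 0.0579]
tool_rot: [0.273, 0.962, 0.0, 0.001]
force: [-0.6, -0.7, 5.0]
finger_gap: 0.12
t: 9.9
tcp_pos: [0.4922, 0.317, 0.0828]
tool_rot: [0.273, 0.962, 0.001, 0.001]
force: [-0.2, 1.0, -7.2]
finger_gap: 0.118
t 10.0 tcp [0.4912 0.3166 0.0814] toolY 58.25 tilt [-0.0007 -0.0003] q6 -36.4 gap 0.12 F [-0.9 -0.3 -6.6]
offset mm [-0.5 -0.6 26.4] angular deg [-0.03 -0.03  0.05]
```

View pics/w8.png

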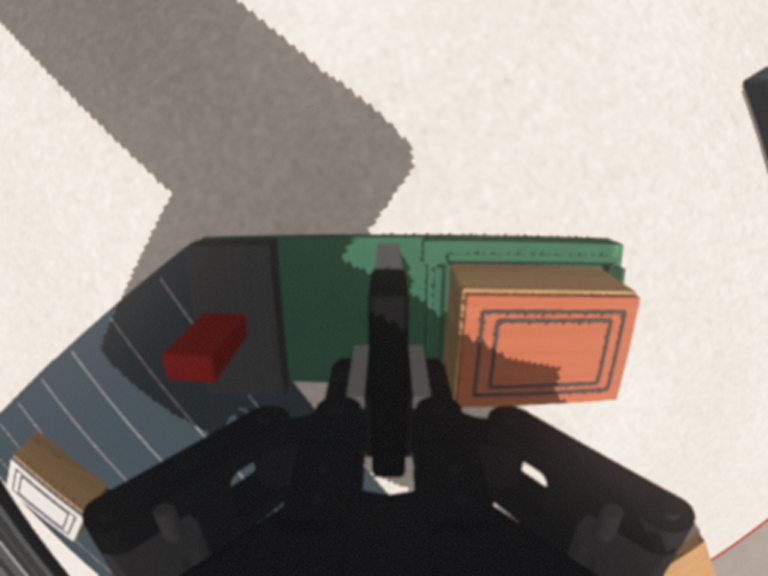

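View pics/s8.png

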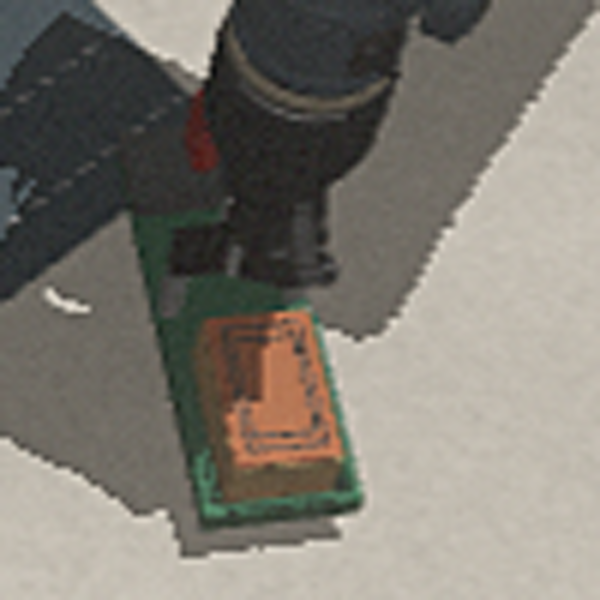

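```bash
python3 plan.py 0.495 0.06 0.19 18; python3 plan.py 0.4876 -0.2032 0.19 -22.2
```

```text
t 10.0 tcp [0.4912 0.3166 0.0814] toolY 58.25 tilt [-0.0007 -0.0003] q6 -36.4 gap 0.12 F [-0.9 -0.3 -6.6]
offset mm [-138.2 -216.3 -108.6] angular deg [-4.000e-02 -1.000e-02  4.025e+01]
t 10.0 tcp [0.4912 0.3166 0.0814] toolY 58.25 tilt [-0.0007 -0.0003] q6 -36.4 gap 0.12 F [-0.9 -0.3 -6.6]
offset mm [-270.3 -444.  -108.5] angular deg [-5.000e-02  0.000e+00  8.045e+01]
```

```bash
python3 -m crank '[{"grip":1,"offset":[0,0,-35],"angular":[0,0,0]},{"grip":1,"offset":[0,0,-75],"angular":[0,0,2]},{"grip":1,"offset":[-10,-15,-108],"angular":[0,0,5]},{"grip":1,"offset":[-26,-40,-108],"angular":[0,0,10]},{"grip":1,"offset":[-44,-68,-108],"angular":[0,0,15]},{"grip":1,"offset":[-62,-97,-108],"angular":[0,0,20]},{"grip":1,"offset":[-81,-126,-108],"angular":[0,0,25]},{"grip":1,"offset":[-100,-156,-108],"angular":[0,0,30]},{"grip":1,"offset":[-119,-186,-108],"angular":[0,0,35]},{"grip":1,"offset":[-138,-216,-108],"angular":[0,0,40]}]'
python3 plan.py 0.4876 -0.2032 0.19 -22.2
```

```text
t: 11.0
tcp_pos: [0.4941, 0.0592, 0.1887]
tool_rot: [0.587, 0.809, -0.001, -0.001]
force: [1.2, -0.2, -5.8]
finger_gap: 0.12
t 11.0 tcp [0.4941 0.0592 0.1887] toolY 18.06 tilt [-0.0027  0.0003] q6 -24.1 gap 0.12 F [ 1.2 -0.2 -5.8]
offset mm [-247.5  -87.5   -1.4] angular deg [-1.600e-01 -1.000e-02  4.026e+01]
```

```bash
python3 -m crank '[{"grip":1,"offset":[-32,-11,0],"angular":[0,0,5]},{"grip":1,"offset":[-64,-22,0],"angular":[0,0,10]},{"grip":1,"offset":[-96,-34,0],"angular":[0,0,15]},{"grip":1,"offset":[-128,-45,0],"angular":[0,0,20]},{"grip":1,"offset":[-160,-56,0],"angular":[0,0,25]},{"grip":1,"offset":[-192,-68,0],"angular":[0,0,30]},{"grip":1,"offset":[-222,-79,0],"angular":[0,0,35]},{"grip":1,"offset":[-247,-87,0],"angular":[0,0,40]},{"grip":1,"offset":[-247,-87,0],"angular":[0,0,40.3]},{"grip":1,"offset":[-247,-87,0],"angular":[0,0,40.3]}]'
python3 - <<'E'
from h import *
s=vision.snapshot("wrist"); np.savez("w9.npz",**s)
cv2.imwrite("pics/w9.png",cv2.resize(s["pixels"][:,:,::-1],(768,576),interpolation=cv2.INTER_CUBIC))
s=vision.snapshot("scene")
cv2.imwrite("pics/s9.png",cv2.resize(s["pixels"][80:200,140:290,::-1],None,fx=5,fy=5,interpolation=cv2.INTER_CUBIC))
s=vision.snapshot("top")
cv2.imwrite("pics/t9.png",cv2.resize(s["pixels"][105:255,280:430,::-1],None,fx=4,fy=4,interpolation=cv2.INTER_CUBIC))
E
python3 plan.py 0.5154 -0.2145 0.078 -22.2
```

```text
t: 12.0
tcp_pos: [0.489, -0.2013, 0.1886]
tool_rot: [0.83, 0.558, -0.0, -0.002]
force: [-0.4, -0.5, -7.6]
finger_gap: 0.122
t 12.15 tcp [ 0.4893 -0.1999  0.189 ] toolY -21.97 tilt [-0.0021  0.0018] q6 -12.4 gap 0.119 F [-0.6  0.3 -7. ]
offset mm [ -3.8  30.  110.9] angular deg [-0.15 -0.05  0.23]
```

View pics/w9.png

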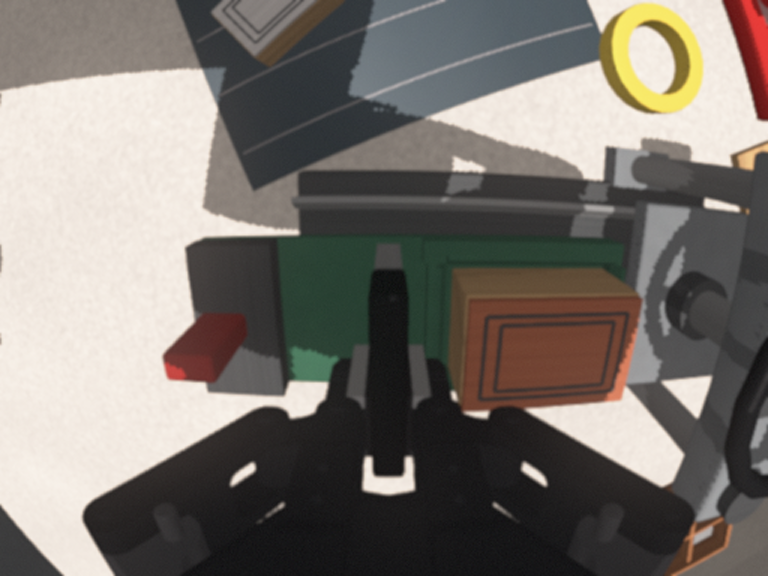

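View pics/s9.png

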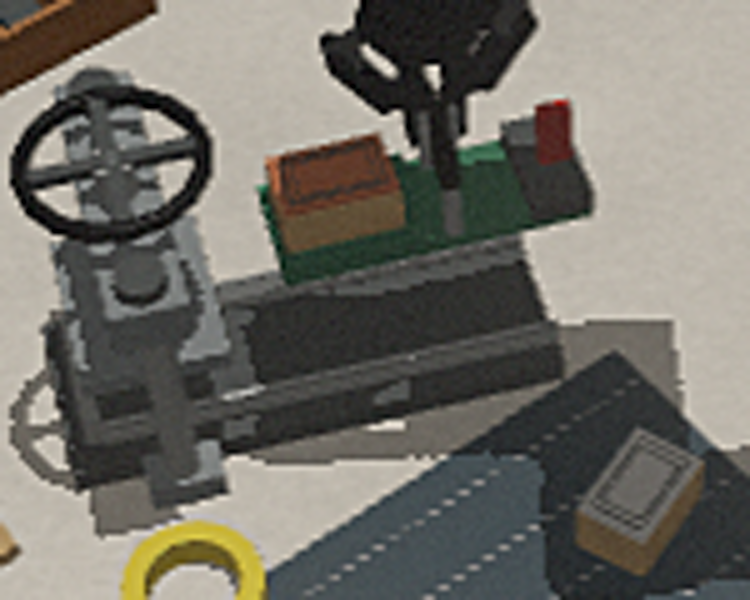

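View pics/t9.png

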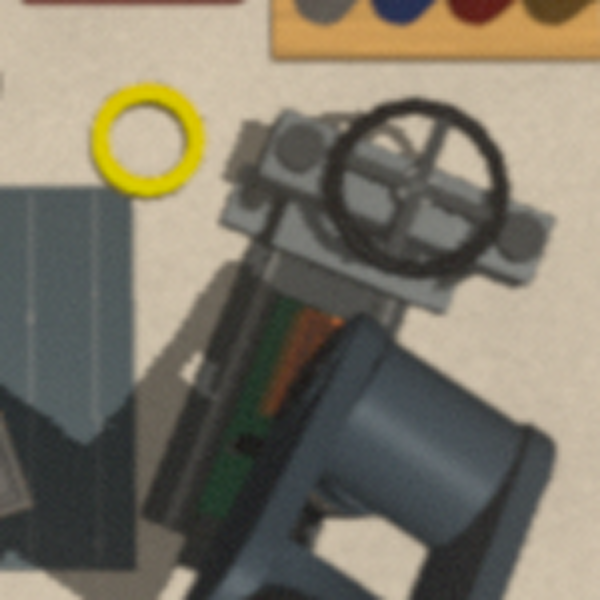

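```bash
cat > ov.py <<'E'
from m2 import *
def overlay(s,im,home,yaw,segs,off,k,fish):
    c,n=np.cos(yaw),np.sin(yaw)
    for a,b,col in segs:
        q=np.linspace(a,b,30); W=np.c_[home[0]+c*q[:,0]-n*q[:,1],home[1]+n*q[:,0]+c*q[:,1],q[:,2]]
        uv=(proj(s,W,fish)-off+.5)*k-.5; cv2.polylines(im,[uv.round().astype(int)],False,col,1)
Y=(0,255,255);Mg=(255,0,255);Cy=(255,255,0)
segs=[((-.205,.046,.041),(.1,.046,.041),Y),((-.205,-.046,.041),(.1,-.046,.041),Y),((-.205,.04,.02),(.1,.04,.02),Mg),((-.205,-.04,.02),(.1,-.04,.02),Mg),((-.205,-.04,.02),(-.205,.04,.02),Mg),((-.205,-.046,.041),(-.205,.046,.041),Y),((.01,-.06,.085),(.01,.06,.085),Cy)]
E
python3 - <<'E'
from ov import *
h=(.6173,-.2561); y=np.radians(-22.2)
s=dict(np.load("w9.npz")); im=cv2.resize(s["pixels"][:,:,::-1],(768,576),interpolation=cv2.INTER_CUBIC); overlay(s,im,h,y,segs,(0,0),1.5,True); cv2.imwrite("pics/o9w.png",im[100:400])
s=dict(np.load("top0.npz")); im=cv2.resize(s["pixels"][130:250,305:425,::-1],None,fx=5,fy=5,interpolation=cv2.INTER_CUBIC); overlay(s,im,h,y,segs,(305,130),5,False); cv2.imwrite("pics/o9t.png",im)
s=dict(np.load("scene0.npz")); im=cv2.resize(s["pixels"][110:180,150:265,::-1],None,fx=6,fy=6,interpolation=cv2.INTER_CUBIC); overlay(s,im,h,y,segs,(150,110),6,False); cv2.imwrite("pics/o9s.png",im)
E
```

```text
(no output)
```

View pics/o9w.png

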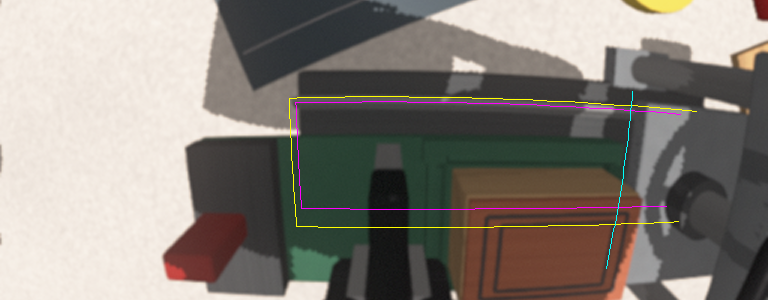

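View pics/o9t.png

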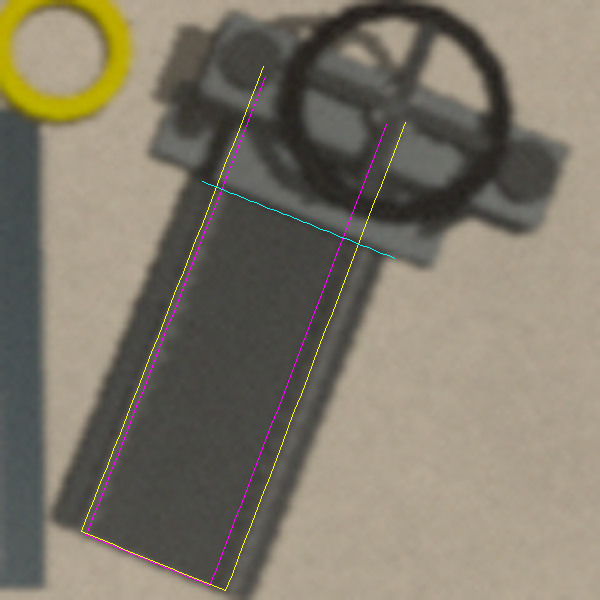

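View pics/o9s.png

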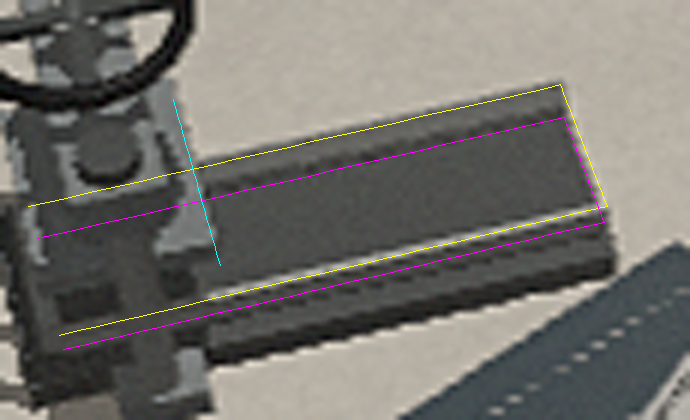

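Run:
```python
from ov import *
s=dict(np.load("top0.npz")); im=s["pixels"][165:250,310:395,::-1].astype(float); im=np.clip((im-30)*2.2,0,255).astype(np.uint8)
cv2.imwrite("pics/tz.png",cv2.resize(im,None,fx=7,fy=7,interpolation=cv2.INTER_CUBIC))
s=dict(np.load("scene0.npz")); im=s["pixels"][105:180,155:265,::-1].astype(float); im=np.clip((im-30)*2.2,0,255).astype(np.uint8)
cv2.imwrite("pics/sz.png",cv2.resize(im,None,fx=7,fy=7,interpolation=cv2.INTER_CUBIC))
```

```text
(no output)
```

View pics/tz.png

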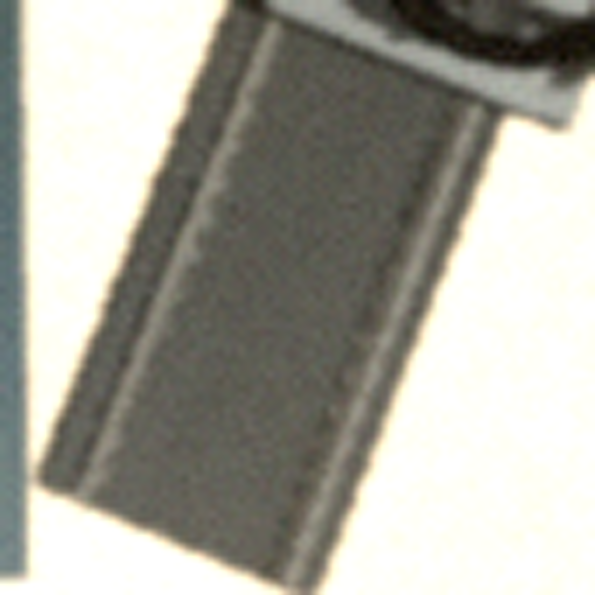

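View pics/sz.png

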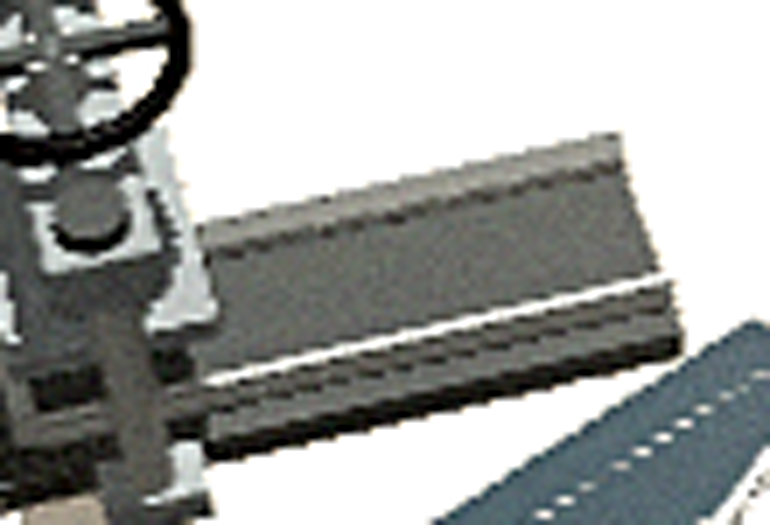

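Run:
```python
from ov import *
T=dict(np.load("top0.npz")); S=dict(np.load("scene0.npz"))
k=lambda u,v:(310+(u+.5)/7-.5,165+(v+.5)/7-.5)
ks=lambda u,v:(155+(u+.5)/7-.5,105+(v+.5)/7-.5)
def st(n,s,a,b,z):
    P=back(s,[a,b],z); d=P[1]-P[0]; yaw=np.degrees(np.arctan2(d[1],d[0])); e=np.array([np.cos(np.radians(-21.5)),np.sin(np.radians(-21.5))]); f=np.array([-e[1],e[0]])
    print(n,P[:,:2].round(4).tolist(),"yaw",yaw.round(2),"lat",(P[:,:2]@f).round(4),"long",(P[:,:2]@e).round(4))
st("T left strip",T,k(88,492),k(270,25),.034)
st("T right strip",T,k(300,580),k(472,115),.034)
st("T left outer",T,k(40,483),k(228,5),.0)
st("T left outer",T,k(40,483),k(228,5),.03)
st("T right outer",T,k(318,590),k(495,120),.035)
st("S near strip top",S,ks(665,279),ks(208,382),.041)
st("S far strip topedge",S,ks(620,133),ks(200,228),.041)
st("S far floor/wall",S,ks(622,165),ks(215,255),.02)
st("S near outer top",S,ks(680,335),ks(215,445),.02)
# front edge of bed in channel, z=.02
P=back(T,[k(88,497),k(285,582)],.02); print(P); 
P=back(S,[ks(625,160),ks(660,275)],.02); print(P)
```

```text
T left strip [[0.4478, -0.141], [0.65, -0.2231]] yaw -22.11 lat [0.033  0.0306] long [0.4683 0.6865]
T right strip [[0.4106, -0.2308], [0.6105, -0.3099]] yaw -21.58 lat [-0.0642 -0.0645] long [0.4667 0.6816]
T left outer [[0.4514, -0.1243], [0.6641, -0.211]] yaw -22.19 lat [0.0498 0.047 ] long [0.4655 0.6952]
T left outer [[0.4515, -0.1209], [0.6594, -0.2057]] yaw -22.19 lat [0.053  0.0503] long [0.4644 0.6889]
T right outer [[0.4065, -0.2382], [0.6082, -0.3195]] yaw -21.96 lat [-0.0726 -0.0744] long [0.4655 0.683 ]
S near strip top [[0.4492, -0.1364], [0.651, -0.2218]] yaw -22.93 lat [0.0377 0.0322] long [0.4679 0.687 ]
S far strip topedge [[0.4093, -0.2211], [0.6018, -0.3004]] yaw -22.39 lat [-0.0557 -0.059 ] long [0.4619 0.67  ]
S far floor/wall [[0.4102, -0.2191], [0.5978, -0.2981]] yaw -22.85 lat [-0.0535 -0.0583] long [0.462  0.6654]
S near outer top [[0.4544, -0.1189], [0.6622, -0.2043]] yaw -22.35 lat [0.0559 0.0526] long [0.4663 0.691 ]
[[ 0.44550329 -0.14271367  0.02      ]
 [ 0.40927444 -0.22707777  0.02      ]]
[[ 0.40709161 -0.22068092  0.02      ]
 [ 0.43899117 -0.15327252  0.02      ]]
```

Run:
```python
from ov import *
s=dict(np.load("w9.npz")); im=s["pixels"][105:165,110:480,::-1].astype(float); im=np.clip((im-10)*2.,0,255).astype(np.uint8)
cv2.imwrite("pics/wz1.png",cv2.resize(im[:,60:200],None,fx=5.5,fy=5.5,interpolation=cv2.INTER_CUBIC))
cv2.imwrite("pics/wz2.png",cv2.resize(im[:,180:320],None,fx=5.5,fy=5.5,interpolation=cv2.INTER_CUBIC))
```

```text
(no output)
```

View pics/wz1.png

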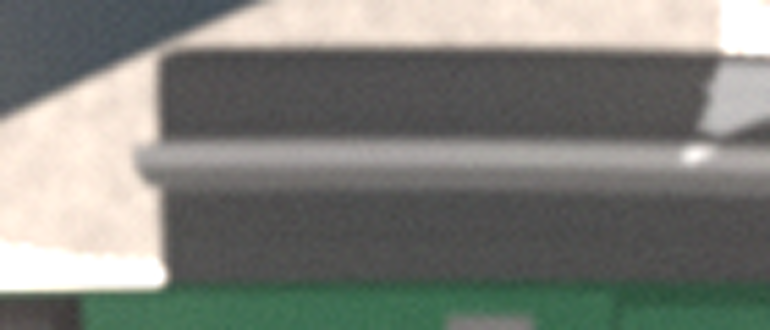

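View pics/wz2.png

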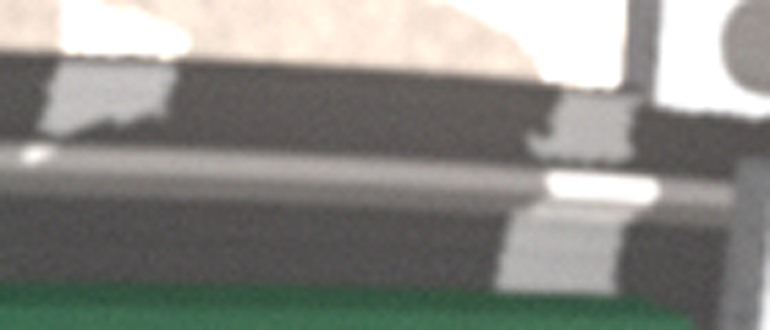

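Run:
```python
from ov import *
s=dict(np.load("w9.npz"))
a=np.radians(-22.2); e=np.array([np.cos(a),np.sin(a)]); f=np.array([-e[1],e[0]]); H=np.array([.6173,-.2561])
k1=lambda u,v:(170+(u+.5)/5.5-.5,105+(v+.5)/5.5-.5); k2=lambda u,v:(290+(u+.5)/5.5-.5,105+(v+.5)/5.5-.5)
def q(n,uv,z): P=back(s,uv,z,True)[0,:2]-H; print(n,"x",(P@e*1000).round(1),"y",(P@f*1000).round(1))
for uv in [k1(165,188),k1(400,189),k1(600,190)]: q("inner bottom (40)",uv,.02)
for uv in [k2(100,197),k2(300,204),k2(480,212)]: q("inner bottom (40)",uv,.02)
for uv in [k1(165,140),k1(400,140),k2(300,158),k2(480,168)]: q("outer top (46+t)",uv,.041)
for uv in [k1(165,50),k2(200,60)]: q("bed outer",uv,.02)
q("front bed",k1(163,80),.02);q("front bed",k1(165,240),.02); q("rail front top",k1(138,158),.041)
# chase: underside z = .189-.0579=.131 ; top edge z+.022
st=manip.sense(); print(st["tcp_pos"], (st["tcp_pos"][:2]-H)@e*1000,(st["tcp_pos"][:2]-H)@f*1000)
z=.1311; j=lambda u,v:((u+.5)/1.5-.5,(v+.5)/1.5-.5)
p=fitw(s,[(j(188,246),(-.1,.037,.022)),(j(623,241),(.1,.037,.022)),(j(387.5,372),(-.01,0,.08)),(j(190,362),(-.085,0,.065)),(j(208,392),(-.1,-.037,.022))],[.5,-.2,-.387],z)
print((p[:2]-H)@e*1000,(p[:2]-H)@f*1000)
q("bar +y end",j(388,268),z+.08);q("bar -y end",j(388,474),z+.08); q("base edge +y at z22",j(300,238),z+.022); q("z8",j(300,238),z+.008);
```

```text
inner bottom (40) x -202.1 y 35.6
inner bottom (40) x -156.3 y 34.9
inner bottom (40) x -117.9 y 34.8
inner bottom (40) x -86.8 y 33.9
inner bottom (40) x -46.4 y 33.5
inner bottom (40) x -7.6 y 33.3
outer top (46+t) x -197.4 y 47.4
outer top (46+t) x -154.9 y 46.7
outer top (46+t) x -53.1 y 45.1
outer top (46+t) x -17.1 y 44.8
bed outer x -201.2 y 62.5
bed outer x -68.0 y 61.1
front bed x -201.8 y 56.7
front bed x -202.5 y 25.4
rail front top x -202.6 y 44.2
[ 0.48928301 -0.19993495  0.18899806] -139.74860884105877 3.6315251345620556
[ 0.5003 -0.2034] -21.41
[[-2.87, -1.36], [5.47, -0.58], [0.76, 14.19], [-2.2, 2.87], [0.12, -0.94]]
-128.21660750587145 4.6346528789178745
bar +y end x -138.5 y 45.3
bar -y end x -138.4 y -29.9
base edge +y at z22 x -175.1 y 41.9
z8 x -178.0 y 38.9
```

```bash
python3 plan.py 0.5089 -0.2175 0.115 -22.5
```

```text
t 12.15 tcp [ 0.4893 -0.1999  0.189 ] toolY -21.97 tilt [-0.0021  0.0018] q6 -12.4 gap 0.119 F [-0.6  0.3 -7. ]
offset mm [-9.  25.  73.9] angular deg [-0.15 -0.05  0.53]
```

```bash
python3 -m crank '[{"grip":1,"offset":[-4,10,15],"angular":[0,0,0.5]},{"grip":1,"offset":[-9,25,40],"angular":[0,0,0.5]},{"grip":1,"offset":[-9,25,65],"angular":[0,0,0.5]},{"grip":1,"offset":[-9,25,74],"angular":[0,0,0.5]},{"grip":1,"offset":[-9,25,74],"angular":[0,0,0.5]},{"grip":1,"offset":[-9,25,74],"angular":[0,0,0.5]},{"grip":1,"offset":[-9,25,74],"angular":[0,0,0.5]}]'
python3 - <<'E'
from h import *
s=vision.snapshot("wrist"); np.savez("w10.npz",**s)
cv2.imwrite("pics/w10.png",cv2.resize(s["pixels"][:,:,::-1],(768,576),interpolation=cv2.INTER_CUBIC))
s=vision.snapshot("scene"); np.savez("s10.npz",**s)
im=np.clip((s["pixels"].astype(float)-20)*1.8,0,255).astype(np.uint8)
cv2.imwrite("pics/s10.png",cv2.resize(im[85:185,140:280,::-1],None,fx=5.5,fy=5.5,interpolation=cv2.INTER_CUBIC))
E
python3 plan.py 0.5163 -0.2206 0.078 -22.5
```

```text
t: 12.85
tcp_pos: [0.5107, -0.2193, 0.117]
tool_rot: [0.832, 0.555, 0.0, 0.001]
force: [-1.8, 0.2, -5.7]
finger_gap: 0.121
t 12.95 tcp [ 0.5106 -0.2194  0.117 ] toolY -22.53 tilt [ 0.0021 -0.0014] q6 -12.2 gap 0.119 F [ 0.2  0.6 -6.7]
offset mm [ 1.1  5.7 39. ] angular deg [ 0.14  0.03 -0.03]
```

View pics/w10.png

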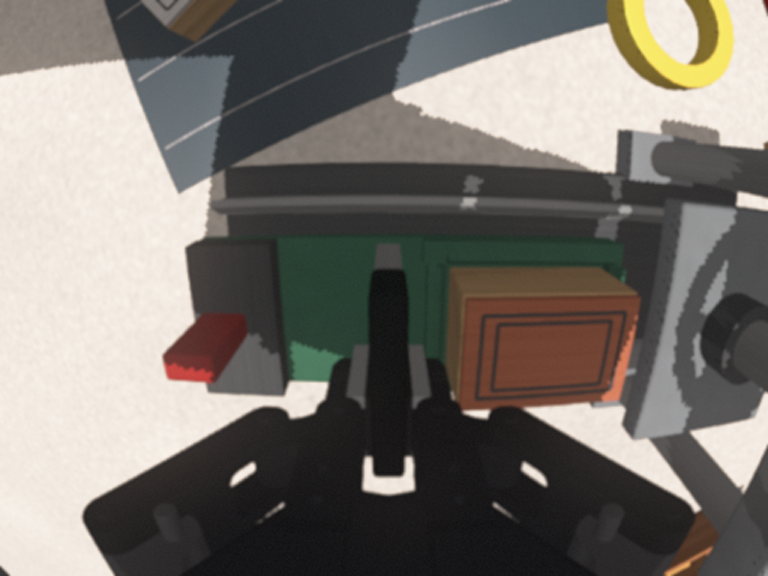

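View pics/s10.png

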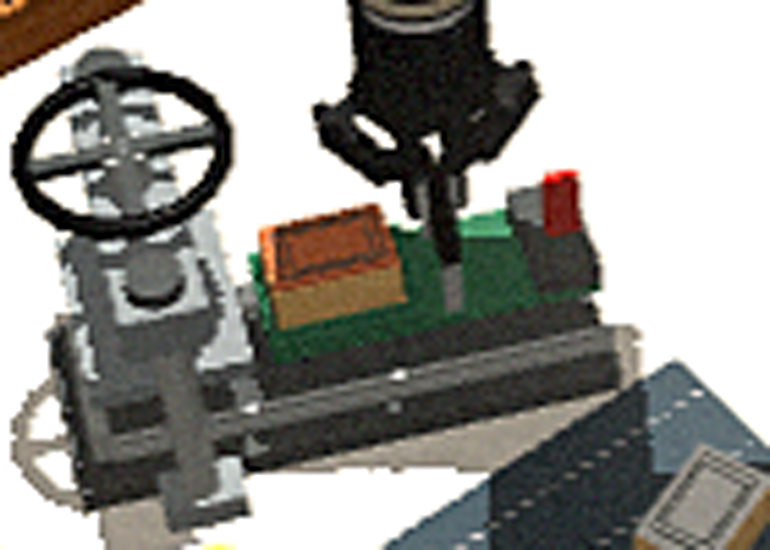

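Run:
```python
from ov import *
s=dict(np.load("w10.npz")); im=s["pixels"][100:170,125:465,::-1].astype(float); im=np.clip((im-10)*2.,0,255).astype(np.uint8)
cv2.imwrite("pics/wz3.png",cv2.resize(im[:,10:150],None,fx=5.5,fy=5.5,interpolation=cv2.INTER_CUBIC))
cv2.imwrite("pics/wz4.png",cv2.resize(im[:,150:290],None,fx=5.5,fy=5.5,interpolation=cv2.INTER_CUBIC))
```

View pics/wz3.png

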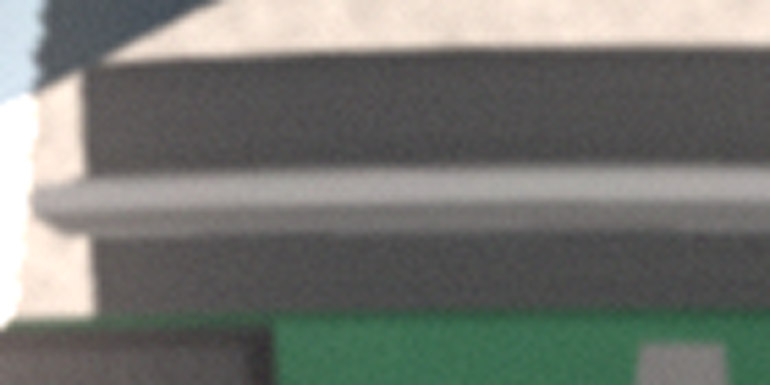

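View pics/wz4.png

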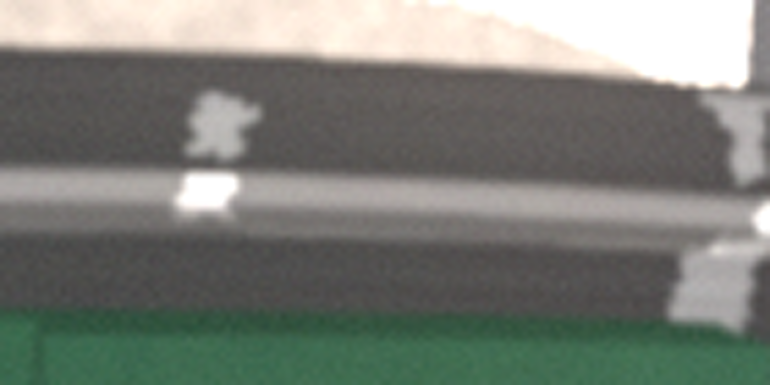

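```bash
cat > m10.py <<'E'
from ov import *
s=dict(np.load("w10.npz"))
a=np.radians(-22.5); e=np.array([np.cos(a),np.sin(a)]); f=np.array([-e[1],e[0]]); H=np.array([.6184,-.2614])
k1=lambda u,v:(135+(u+.5)/5.5-.5,100+(v+.5)/5.5-.5); k2=lambda u,v:(275+(u+.5)/5.5-.5,100+(v+.5)/5.5-.5); j=lambda u,v:((u+.5)/1.5-.5,(v+.5)/1.5-.5)
def q(n,uv,z): P=back(s,uv,z,True)[0,:2]-H; print(n,"x",(P@e*1000).round(1),"y",(P@f*1000).round(1))
for uv in [k1(120,209),k1(500,203),k2(100,205),k2(500,222)]: q("inner top (46)",uv,.041)
for uv in [k1(120,237),k1(500,232),k2(100,232),k2(500,246)]: q("inner bottom (40)",uv,.02);q("  z.03",uv,.03)
q("front bed",k1(88,100),.02);q("front bed",k1(98,280),.02); q("rail front",k1(38,195),.041)
z=.059
for uv in [k1(30,322),k1(500,316),k2(100,312),k2(600,322)]: q("chase edge z22 (37)",uv,z+.022);q("   z8",uv,z+.008)
q("bar -y end(-35)",j(388,474),z+.08); q("bar +y(35)",j(388,268),z+.05)
st=manip.sense()["tcp_pos"][:2]-H; print("tcp",st@e*1000,st@f*1000)
q("platen edge(10)",j(680,205),.085);q("platen edge",j(630,435),.085)
E
python3 m10.py
```

```text
inner top (46) x -192.9 y 45.9
inner top (46) x -139.0 y 45.3
inner top (46) x -89.0 y 45.0
inner top (46) x -31.7 y 44.1
inner bottom (40) x -200.7 y 38.8
  z.03 x -197.1 y 40.3
inner bottom (40) x -141.4 y 38.1
  z.03 x -140.3 y 39.6
inner bottom (40) x -86.5 y 38.1
  z.03 x -87.7 y 39.6
inner bottom (40) x -23.4 y 37.4
  z.03 x -27.3 y 39.0
front bed x -204.6 y 60.2
front bed x -204.9 y 32.2
rail front x -205.3 y 48.4
chase edge z22 (37) x -191.2 y 38.3
   z8 x -197.1 y 35.4
chase edge z22 (37) x -134.9 y 37.9
   z8 x -136.4 y 35.0
chase edge z22 (37) x -93.5 y 38.4
   z8 x -91.8 y 35.5
chase edge z22 (37) x -32.9 y 38.3
   z8 x -26.5 y 35.4
bar -y end(-35) x -114.7 y -35.0
bar +y(35) x -114.6 y 32.1
tcp -115.70178514165785 -2.495813068745528
platen edge(10) x 19.5 y 56.3
platen edge x 18.3 y -69.0
```

```bash
python3 -m crank '[{"grip":1,"offset":[-0.6,2,10],"angular":[0,0,0.4]},{"grip":1,"offset":[-0.6,2,20],"angular":[0,0,0.4]},{"grip":1,"offset":[-0.6,2,27],"angular":[0,0,0.4]},{"grip":1,"offset":[-0.6,2,32],"angular":[0,0,0.4]},{"grip":1,"offset":[-0.6,2,32],"angular":[0,0,0.4]}]'
python3 - <<'E'
from h import *
s=vision.snapshot("wrist"); np.savez("w11.npz",**s)
cv2.imwrite("pics/w11.png",cv2.resize(s["pixels"][:,:,::-1],(768,576),interpolation=cv2.INTER_CUBIC))
s=vision.snapshot("scene")
im=np.clip((s["pixels"].astype(float)-20)*1.8,0,255).astype(np.uint8)
cv2.imwrite("pics/s11.png",cv2.resize(im[85:185,140:280,::-1],None,fx=5.5,fy=5.5,interpolation=cv2.INTER_CUBIC))
E
python3 plan.py 0.5163 -0.2206 0.078 -22.5
```

```text
t: 13.45
tcp_pos: [0.5108, -0.22, 0.0825]
tool_rot: [0.834, 0.552, -0.0, -0.001]
force: [0.0, -0.1, -7.5]
finger_gap: 0.118
t 13.55 tcp [ 0.5112 -0.2202  0.0832] toolY -22.94 tilt [-0.0011  0.0008] q6 -11.9 gap 0.119 F [ 0.8  1.1 -7.6]
offset mm [1.6 4.9 5.2] angular deg [-0.07 -0.02 -0.44]
```

View pics/w11.png

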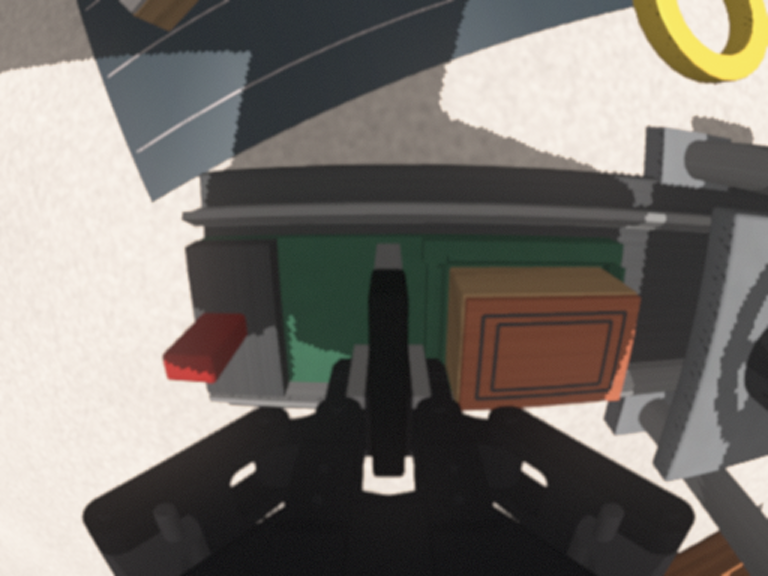

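View pics/s11.png

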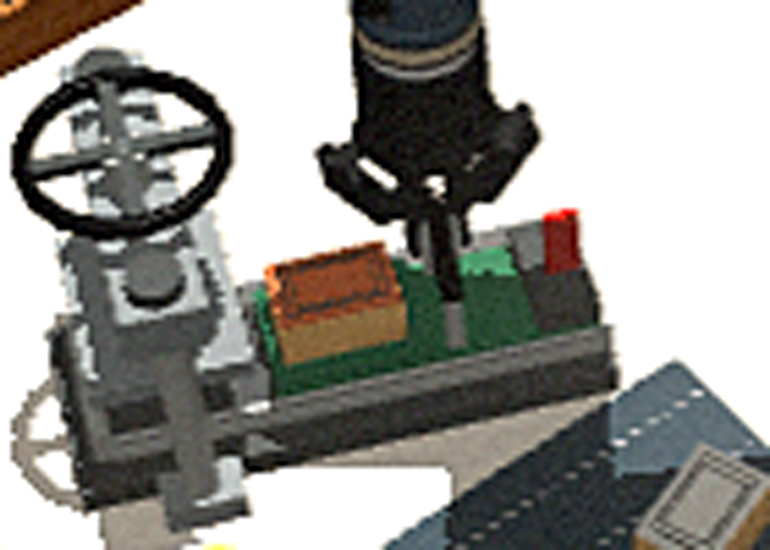

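```bash
python3 -m crank '[{"grip":1,"offset":[0,0,2],"angular":[0,0,0]},{"grip":1,"offset":[0,0,4],"angular":[0,0,0]},{"grip":1,"offset":[0,0,6],"angular":[0,0,0]},{"grip":1,"offset":[0,0,6],"angular":[0,0,0]}]'
python3 plan.py 0.5163 -0.2206 0.078 -22.5
```

```text
t: 13.95
tcp_pos: [0.5119, -0.2206, 0.078]
tool_rot: [0.834, 0.552, 0.0, 0.0]
force: [1.8, 1.6, -4.9]
finger_gap: 0.119
t 13.95 tcp [ 0.5119 -0.2206  0.078 ] toolY -22.94 tilt [ 0.0009 -0.0004] q6 -11.9 gap 0.119 F [ 1.8  1.6 -4.9]
offset mm [ 1.7  4.  -0. ] angular deg [ 0.06  0.   -0.44]
```

Force is unloading as expected; a little further, release gently, and look.

```bash
python3 -m crank '[{"grip":1,"offset":[0,0,1],"angular":[0,0,0]},{"grip":1,"offset":[0,0,2],"angular":[0,0,0]},{"grip":1,"offset":[0,0,2],"angular":[0,0,0]}]'
python3 -m crank '[{"grip":0.7,"offset":[0,0,0],"angular":[0,0,0]},{"grip":0,"offset":[0,0,0],"angular":[0,0,0]},{"grip":0,"offset":[0,0,0],"angular":[0,0,0]},{"grip":0,"offset":[0,0,0],"angular":[0,0,0]},{"grip":0,"offset":[0,0,-30],"angular":[0,0,0]},{"grip":0,"offset":[0,-30,-60],"angular":[0,0,0]},{"grip":0,"offset":[0,-60,-75],"angular":[0,0,0]},{"grip":0,"offset":[0,-75,-75],"angular":[0,0,0]},{"grip":0,"offset":[0,-75,-75],"angular":[0,0,0]}]'
python3 - <<'E'
from h import *
s=vision.snapshot("wrist"); np.savez("w12.npz",**s)
cv2.imwrite("pics/w12.png",cv2.resize(s["pixels"][:,:,::-1],(768,576),interpolation=cv2.INTER_CUBIC))
s=vision.snapshot("scene"); np.savez("s12.npz",**s)
im=np.clip((s["pixels"].astype(float)-20)*1.8,0,255).astype(np.uint8)
cv2.imwrite("pics/s12.png",cv2.resize(im[85:185,140:280,::-1],None,fx=5.5,fy=5.5,interpolation=cv2.INTER_CUBIC))
E
python3 plan.py 0.5163 -0.2206 0.078 -22.5
```

```text
t: 14.25
tcp_pos: [0.512, -0.2205, 0.0779]
tool_rot: [0.834, 0.552, 0.0, 0.001]
force: [-1.8, 4.2, 9.7]
finger_gap: 0.126
t: 15.15
tcp_pos: [0.4404, -0.19, 0.1511]
tool_rot: [0.834, 0.552, -0.0, -0.001]
force: [-0.7, -0.5, 0.5]
finger_gap: 0.998
t 15.25 tcp [ 0.4432 -0.1918  0.1508] toolY -22.97 tilt [ 0.0012 -0.0009] q6 -13.7 gap 1.0 F [0.3 0.1 0.1]
offset mm [ 2.1 78.5 72.9] angular deg [ 0.08  0.02 -0.47]
```

View pics/w12.png

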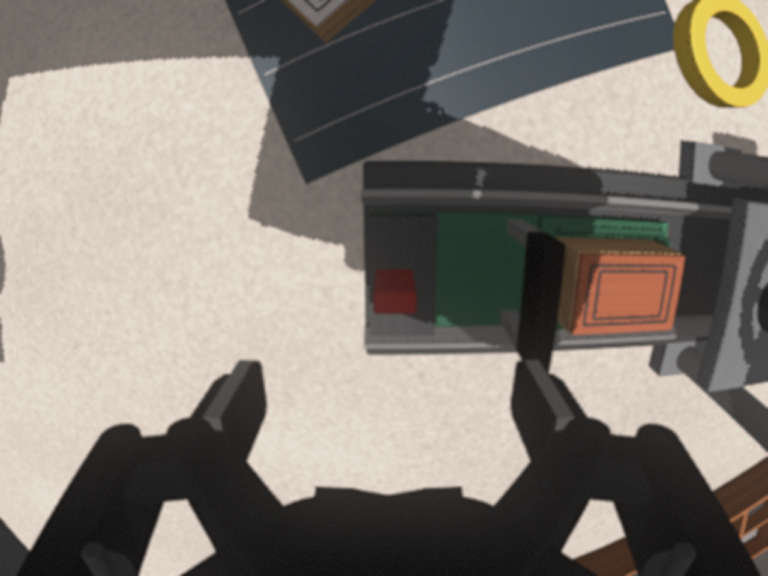

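View pics/s12.png

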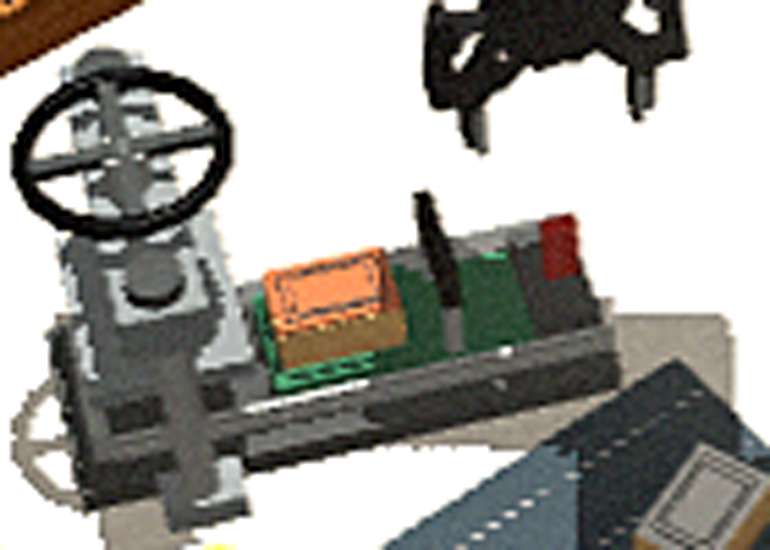

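Run:
```python
from ov import *
s=dict(np.load("w12.npz")); j=lambda u,v:((u+.5)/1.5-.5,(v+.5)/1.5-.5)
im=s["pixels"][130:245,235:300,::-1]; cv2.imwrite("pics/w12c.png",cv2.resize(im,None,fx=5,fy=5,interpolation=cv2.INTER_CUBIC))
a=np.radians(-22.8); e=np.array([np.cos(a),np.sin(a)]); f=np.array([-e[1],e[0]]); H=np.array([.6184,-.2614])
def q(n,uv,z): P=back(s,uv,z,True)[0,:2]; P0=P; P=P-H; print(n,P0.round(4),"x",(P@e*1000).round(1),"y",(P@f*1000).round(1))
q("tab top",j(394,302),.085); q("tab TL",j(375,290),.085);q("BR",j(415,313),.085)
q("steel bar front edge",j(437,215),.042); q("tail",j(367,230),.042); q("rail front",j(366,200),.041);
st=manip.sense()["tcp_pos"][:2]-H; print("tcp",st@e*1000,st@f*1000)
```

```text
tab top [ 0.4441 -0.191 ] x -188.0 y -2.7
tab TL [ 0.4379 -0.1816] x -197.4 y 3.6
BR [ 0.4515 -0.2006] x -177.4 y -8.6
steel bar front edge [ 0.4815 -0.1667] x -162.9 y 34.3
tail [ 0.4411 -0.1592] x -203.1 y 25.5
rail front [ 0.4474 -0.1431] x -203.5 y 42.8
tcp -188.51093052229893 -3.7633817995576635
```

View pics/w12c.png

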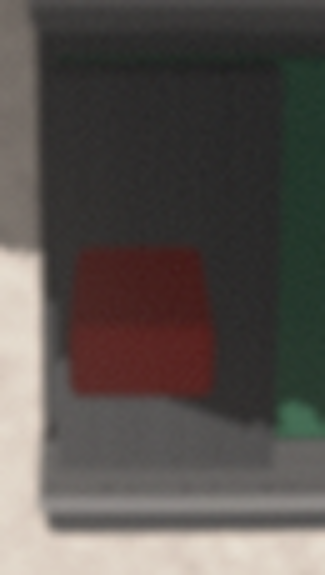

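```bash
python3 -m crank '[{"grip":0,"offset":[0.8,0.4,40],"angular":[0,0,0]},{"grip":0,"offset":[0.8,0.4,80],"angular":[0,0,0]},{"grip":0,"offset":[0.8,0.4,96],"angular":[0,0,0]},{"grip":0,"offset":[0.8,0.4,96],"angular":[0,0,0]},{"grip":1,"offset":[0.8,0.4,96],"angular":[0,0,0]},{"grip":1,"offset":[0.8,0.4,96],"angular":[0,0,0]},{"grip":1,"offset":[0.8,0.4,96],"angular":[0,0,0]},{"grip":1,"offset":[0.8,0.4,96],"angular":[0,0,0]},{"grip":1,"offset":[0.8,0.4,96],"angular":[0,0,0]},{"grip":1,"offset":[0.8,0.4,96],"angular":[0,0,0]}]' 40
python3 - <<'E'
from h import *
s=vision.snapshot("wrist"); np.savez("w13.npz",**s)
cv2.imwrite("pics/w13.png",cv2.resize(s["pixels"][:,:,::-1],(768,576),interpolation=cv2.INTER_CUBIC))
E
python3 plan.py 0.54 -0.229 0.055 -22.9
```

```text
t: 16.25
tcp_pos: [0.4434, -0.1908, 0.0557]
tool_rot: [0.834, 0.552, 0.0, 0.001]
force: [-0.4, -0.3, 6.4]
finger_gap: 0.253
t 16.3 tcp [ 0.4434 -0.1908  0.0557] toolY -22.93 tilt [ 0.001  -0.0009] q6 -13.6 gap 0.245 F [0.1 0.3 5.3]
offset mm [  2.5 103.9   0.8] angular deg [ 0.07  0.02 -0.03]
```

View pics/w13.png

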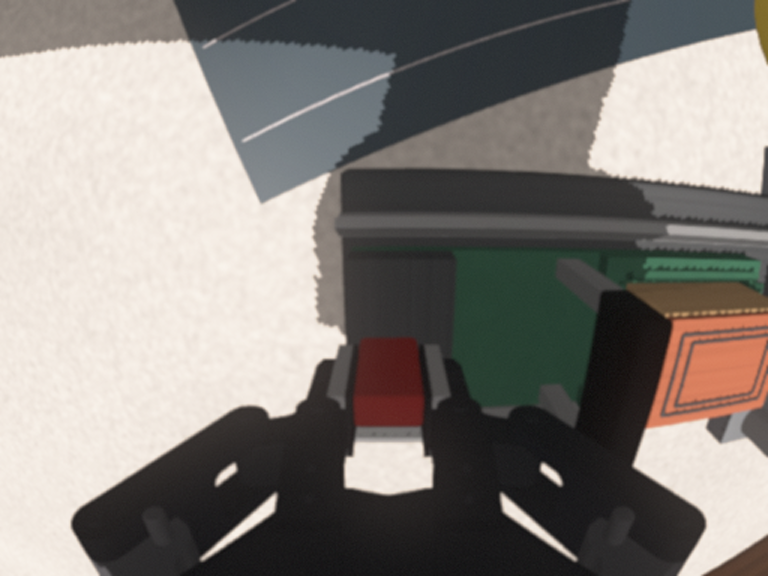

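```bash
python3 -m crank '[{"grip":1,"offset":[0,5,-0.5],"angular":[0,0,0]},{"grip":1,"offset":[0,15,-0.5],"angular":[0,0,0]},{"grip":1,"offset":[0,27,-0.5],"angular":[0,0,0]},{"grip":1,"offset":[0,40,-0.5],"angular":[0,0,0]},{"grip":1,"offset":[0,40,-0.5],"angular":[0,0,0]}]'
python3 plan.py 0.54 -0.229 0.055 -22.9
```

```text
t: 16.8
tcp_pos: [0.4808, -0.2066, 0.0557]
tool_rot: [0.834, 0.552, 0.0, 0.001]
force: [0.9, 0.1, 4.1]
finger_gap: 0.251
t 16.8 tcp [ 0.4808 -0.2066  0.0557] toolY -22.93 tilt [ 0.0014 -0.0009] q6 -12.6 gap 0.251 F [0.9 0.1 4.1]
offset mm [ 2.4 63.3  0.8] angular deg [ 0.09  0.02 -0.03]
```

```bash
python3 -m crank '[{"grip":1,"offset":[0,8,0],"angular":[0,0,0]},{"grip":1,"offset":[0,20,0],"angular":[0,0,0]},{"grip":1,"offset":[0,33,0],"angular":[0,0,0]},{"grip":1,"offset":[0,43,0],"angular":[0,0,0]},{"grip":1,"offset":[0,50,0],"angular":[0,0,0]},{"grip":1,"offset":[0,54,0],"angular":[0,0,0]},{"grip":1,"offset":[0,54,0],"angular":[0,0,0]}]'
python3 - <<'E'
from h import *
s=vision.snapshot("wrist"); np.savez("w14.npz",**s)
cv2.imwrite("pics/w14.png",cv2.resize(s["pixels"][:,:,::-1],(768,576),interpolation=cv2.INTER_CUBIC))
E
python3 plan.py 0.54 -0.229 0.055 -22.9
```

```text
t: 17.5
tcp_pos: [0.5268, -0.2254, 0.0557]
tool_rot: [0.833, 0.553, -0.001, -0.003]
force: [-7.1, 3.9, 7.8]
finger_gap: 0.248
t 17.55 tcp [ 0.5268 -0.2254  0.0557] toolY -22.92 tilt [-0.0056  0.0034] q6 -11.4 gap 0.253 F [-7.2  2.7  8.9]
offset mm [ 1.8 13.6  0.6] angular deg [-0.37 -0.05 -0.02]
```

View pics/w14.png

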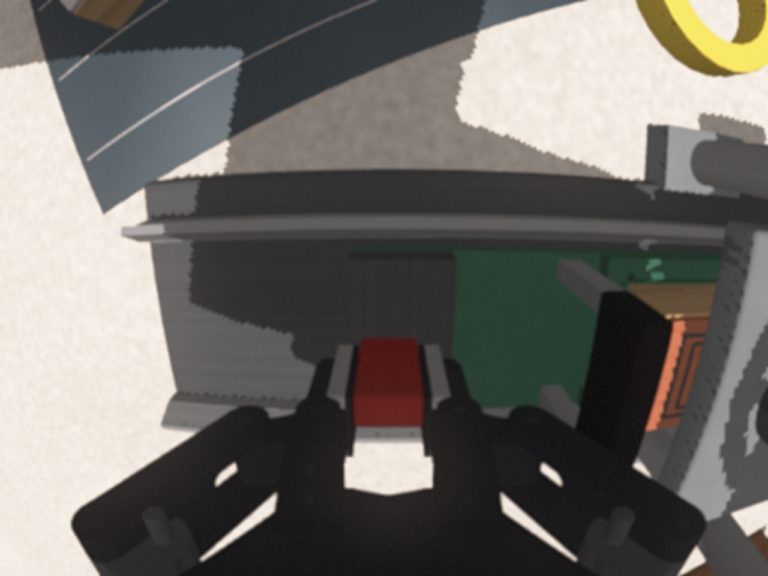

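```bash
python3 -m crank '[{"grip":1,"offset":[0,2,0],"angular":[0,0,0]},{"grip":1,"offset":[0,4,0],"angular":[0,0,0]},{"grip":1,"offset":[0,5,0],"angular":[0,0,0]},{"grip":1,"offset":[0,5,0],"angular":[0,0,0]}]'
python3 - <<'E'
from h import *
s=vision.snapshot("scene"); np.savez("s14.npz",**s)
im=np.clip((s["pixels"].astype(float)-20)*1.8,0,255).astype(np.uint8)
cv2.imwrite("pics/s14.png",cv2.resize(im[85:185,140:280,::-1],None,fx=5.5,fy=5.5,interpolation=cv2.INTER_CUBIC))
print(manip.sense()["ft_torque"])
E
python3 plan.py 0.54 -0.229 0.055 -22.9
```

```text
t: 17.95
tcp_pos: [0.5303, -0.2269, 0.0557]
tool_rot: [0.833, 0.553, -0.002, -0.004]
force: [-9.5, 3.1, 10.3]
finger_gap: 0.251
[0.38164172 0.91948435 0.0878024 ]
t 18.0 tcp [ 0.5303 -0.2269  0.0557] toolY -22.92 tilt [-0.0076  0.0044] q6 -11.3 gap 0.246 F [-8.2  4.4  9.7]
offset mm [1.8 9.7 0.6] angular deg [-0.5  -0.06 -0.02]
```

View pics/s14.png

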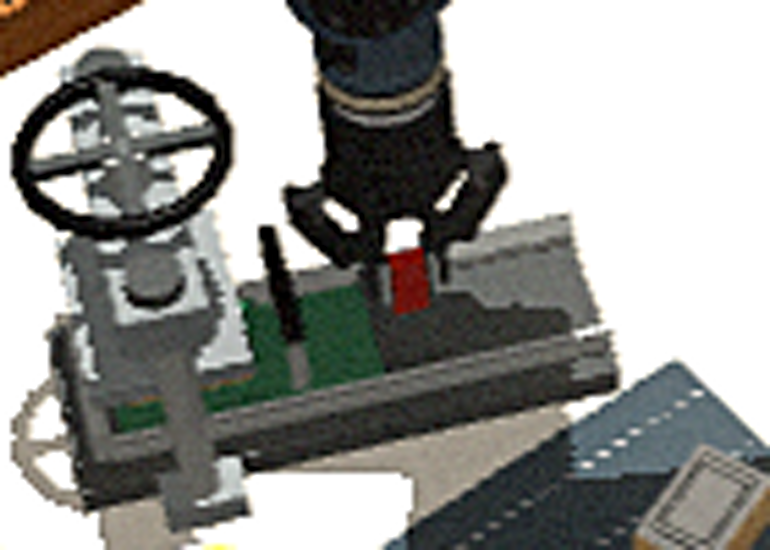

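```bash
python3 -m crank '[{"grip":1,"offset":[0,2,-1.5],"angular":[0,0,0]},{"grip":1,"offset":[0,4,-1.5],"angular":[0,0,0]},{"grip":1,"offset":[0,6,-1.5],"angular":[0,0,0]},{"grip":1,"offset":[0,6,-1.5],"angular":[0,0,0]}]'
python3 plan.py 0.54 -0.229 0.055 -22.9
```

```text
t: 18.4
tcp_pos: [0.5363, -0.2296, 0.0558]
tool_rot: [0.833, 0.553, -0.002, -0.004]
force: [-8.5, 2.9, 1.9]
finger_gap: 0.246
t 18.4 tcp [ 0.5363 -0.2296  0.0558] toolY -22.91 tilt [-0.008   0.0043] q6 -11.2 gap 0.246 F [-8.5  2.9  1.9]
offset mm [2.  3.2 0.7] angular deg [-0.52 -0.05 -0.01]
```

```bash
python3 -m crank '[{"grip":1,"offset":[0,1.5,0],"angular":[0,0,0]},{"grip":1,"offset":[0,3,0],"angular":[0,0,0]},{"grip":1,"offset":[0,3,0],"angular":[0,0,0]}]'; python3 -m crank '[{"grip":1,"offset":[0,1.5,0],"angular":[0,0,0]},{"grip":1,"offset":[0,3,0],"angular":[0,0,0]},{"grip":1,"offset":[0,3,0],"angular":[0,0,0]}]'
python3 plan.py 0.54 -0.229 0.055 -22.9
```

```text
t: 18.7
tcp_pos: [0.5362, -0.2296, 0.0558]
tool_rot: [0.833, 0.553, -0.004, -0.007]
force: [-14.8, 5.2, 6.2]
finger_gap: 0.249
t: 19.0
tcp_pos: [0.5362, -0.2295, 0.0556]
tool_rot: [0.833, 0.553, -0.005, -0.009]
force: [-19.9, 4.9, 11.2]
finger_gap: 0.248
t 19.0 tcp [ 0.5362 -0.2295  0.0556] toolY -22.84 tilt [-0.0196  0.0097] q6 -11.0 gap 0.248 F [-19.9   4.9  11.2]
offset mm [1.9 3.3 0.6] angular deg [-1.25 -0.08  0.06]
```

```bash
python3 -m crank '[{"grip":1,"offset":[0,-4,-1],"angular":[0,0,0]},{"grip":1,"offset":[0,-6,-1],"angular":[0,0,0]},{"grip":1,"offset":[0,-6,-1],"angular":[0,0,0]}]'
python3 plan.py 0.54 -0.229 0.055 -22.9
python3 - <<'E'
from h import *
s=vision.snapshot("wrist"); np.savez("w15.npz",**s)
cv2.imwrite("pics/w15.png",cv2.resize(s["pixels"][:,:,::-1],(768,576),interpolation=cv2.INTER_CUBIC))
E
```

```text
t: 19.3
tcp_pos: [0.5364, -0.2296, 0.0563]
tool_rot: [0.833, 0.553, -0.002, -0.004]
force: [-6.6, 2.5, -3.7]
finger_gap: 0.251
t 19.3 tcp [ 0.5364 -0.2296  0.0563] toolY -22.91 tilt [-0.0076  0.0044] q6 -11.2 gap 0.251 F [-6.6  2.5 -3.7]
offset mm [2.  3.1 1.3] angular deg [-0.5  -0.06 -0.01]
```

View pics/w15.png

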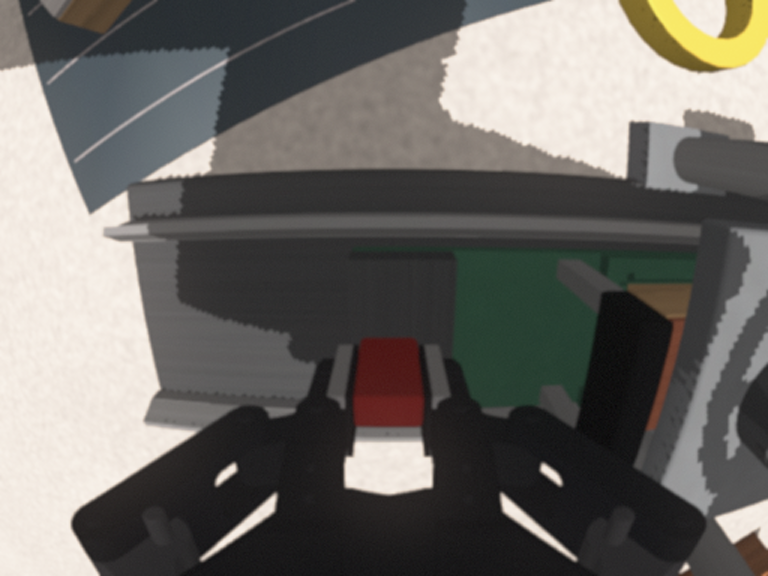

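```bash
python3 - <<'E'
from ov import *
s=dict(np.load("w15.npz")); j=lambda u,v:((u+.5)/1.5-.5,(v+.5)/1.5-.5)
a=np.radians(-22.8); e=np.array([np.cos(a),np.sin(a)]); f=np.array([-e[1],e[0]]); H=np.array([.6184,-.2614])
def q(n,uv,z): P=back(s,uv,z,True)[0,:2]-H; print(n,"x",(P@e*1000).round(1),"y",(P@f*1000).round(1))
q("tail",j(350,265),.042);q("steel front edge",j(456,265),.042);q("bed front",j(135,262),.02);q("bed front",j(158,390),.02);q("platen",j(702,240),.1)
E
python3 -m crank '[{"grip":1,"offset":[0,-2,0],"angular":[0,0,0]},{"grip":0.8,"offset":[0,-2,0],"angular":[0,0,0]},{"grip":0.4,"offset":[0,-2,0],"angular":[0,0,0]},{"grip":0,"offset":[0,-2,0],"angular":[0,0,0]},{"grip":0,"offset":[0,-2,0],"angular":[0,0,0]},{"grip":0,"offset":[0,-2,-40],"angular":[0,0,0]},{"grip":0,"offset":[0,-2,-80],"angular":[0,0,0]},{"grip":0,"offset":[0,-40,-110],"angular":[0,0,0]},{"grip":0,"offset":[0,-70,-110],"angular":[0,0,0]},{"grip":0,"offset":[0,-70,-110],"angular":[0,0,0]}]'
python3 - <<'E'
from h import *
s=vision.snapshot("wrist"); np.savez("w16.npz",**s)
cv2.imwrite("pics/w16.png",cv2.resize(s["pixels"][:,:,::-1],(768,576),interpolation=cv2.INTER_CUBIC))
s=vision.snapshot("scene"); np.savez("s16.npz",**s)
im=np.clip((s["pixels"].astype(float)-20)*1.8,0,255).astype(np.uint8)
cv2.imwrite("pics/s16.png",cv2.resize(im[100:190,140:270,::-1],None,fx=6,fy=6,interpolation=cv2.INTER_CUBIC))
E
```

```text
tail x -100.9 y 31.3
steel front edge x -62.0 y 31.4
bed front x -205.9 y 27.6
bed front x -207.4 y -41.3
platen x -1.5 y 55.1
t: 20.35
tcp_pos: [0.4725, -0.2024, 0.1692]
tool_rot: [0.834, 0.552, -0.0, -0.0]
force: [0.5, 0.3, 0.6]
finger_gap: 1.0
```

View pics/w16.png

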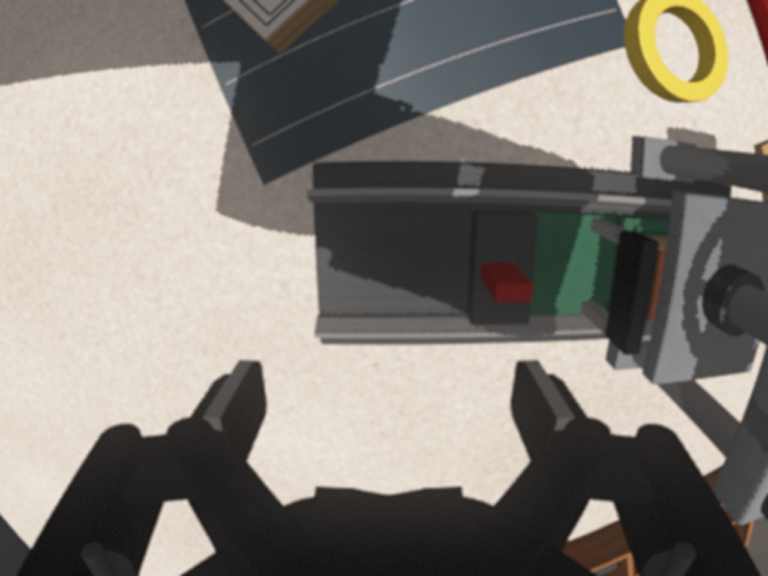

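View pics/s16.png

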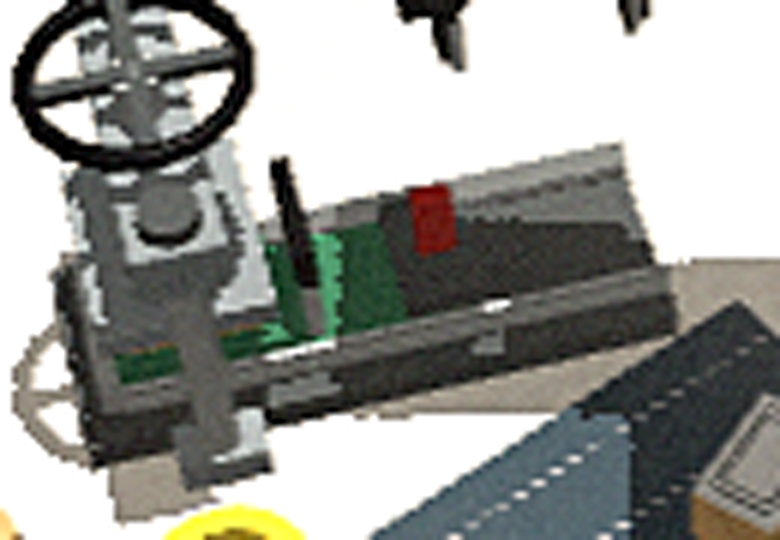

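```bash
python3 -m crank '[{"grip":0,"offset":[0,0,0],"angular":[0,0,0]},{"grip":0,"offset":[0,0,0],"angular":[0,0,0]}]'; python3 -c "
from station import manip
print(manip.sign_off())"
```

```text
t: 20.65
tcp_pos: [0.4766, -0.2051, 0.1676]
tool_rot: [0.834, 0.552, 0.0, 0.001]
force: [0.2, -0.4, -0.2]
finger_gap: 0.997
the job is handed in; nothing more can be done
None
```

I handed the job in at about 20.7 s. The copper block is in the chase pocket, and the chase is under the platen against the stop, released. The sign-off gave no verdict.

**What I did:**
- I seated the copper block face up in the pocket while the chase was still on the counter.
- I lifted the loaded chase by its black bar, laid it between the rails about 103 mm short of home, and let go.
- I then took it by the red tab and slid it in to the stop, let go and backed the arm clear.

**Last checks:**
- **Against the stop:** the tool stopped moving while the push force rose from about 9 N to about 21 N.
- **Position:** the chase's tail measured 105 to 106 mm from the bed's front end, where 105 mm is home. My separate estimate from the tool position and my press fit put the chase 3 mm short. I trusted the tail measurement, because it is taken within one picture; 3 mm short would still be within the 5 mm limit.
- **Block in the pocket:** before the lift it measured about 0 to 1 mm off the pocket centre and at seated height. After the slide only its edge shows under the platen, so I could not measure it again.
- **Sliding:** it took about 8 to 9 N near the end, more than at first, partly because the gripper was pressing down by up to about 10 N. I eased that off.
- **Bystanders:** no move went near the silver block, the glue jar, the tape or the ink roller. The silver block and the tape show undisturbed in the last pictures; I did not look again at the jar or the ink roller at the end.

**Measurement disagreement:** my first fit of the press was about 5 mm off sideways. The wrist camera showed this before I lowered the chase, and I corrected it.

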